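Fit the stored handle to the pan

TASK

The pan has come out of the cupboard with its detachable handle stored inside, under the glass lid: lift the lid off by its knob and lay it flat on the wooden chopping board. Take the handle out and slide it fully home on the pan's slanting stub, until the spring button pops up through the hole in the handle, then put the lid back so that it sits level in the pan's rim. Set the glass lid down gently, leave the pan standing about where it is, and do not disturb the pepper mill, lemon, avocado or measuring jug.

Things in the scene. Friction and masses are not known exactly. Their poses are not given: they have to be found in the camera images.
- pan: loose dark round pan, about 1.6 kg, 206 mm across the rim, 60 mm high; inner radius 97 mm, inside floor 5 mm above its origin (centre of the underside). z up; x points level from the pan's centre to the side with the steel stub. A small steel wire loop on the opposite side (-x) reaches 131 mm from the centre
- pan_stub: stub on the pan, rising outwards at 30 deg above level. Origin: on its axis at the shoulder, 120 mm from the pan's centre, 46 mm up. x outwards along the stub, y level, z to the button's upper side. Bare stub x 0 to 50 mm, 18 (y) x 13 mm (z), last 10 mm tapered to 11 x 6. Handle home: handle's axes equal these, handle_mouth on this origin (play 1.3 mm y, z; 1 mm x)
- button (a joint): brass spring button on the stub's upper face, 24 mm out from the shoulder, 8 mm wide, standing 7 mm out. The handle presses it down by itself as it slides on over the button's outer ramp (2 to 6 N along the stub); its square pan side then locks. Value in m: 0 = fully out, 0.007 = pressed level with the stub; spring 1.5 N out, 3.5 N pressed
- handle: loose handle, 0.14 kg, 160 mm long, 27 mm wide (y), 24 mm high (z): steel ferrule open at the mouth (bore 20.6 y x 15.5 mm z, 52 mm deep), then a black grip with a small hanging loop at the tail. Starts lying in the pan, hole side up. Origin: on its axis 80 mm from the mouth, on the black grip, where it can be gripped across y; x from mouth to tail, z to the hole's side
- handle_mouth (a point): centre of the handle's mouth, 80 mm from the handle's origin along its -x; axes as the handle's. With the handle fitted, its tail stands 260 mm from the pan's centre and 140 mm above the worktop, so the lid must be carried over it
- handle_hole (a point): the hole in the handle's upper face (12.3 x 11 mm), 25 mm from the mouth, through which the button pops
- lid: loose glass lid with steel rim, 0.4 kg, 211 mm across, starting on the pan. Origin: under the centre of its lip (186 mm across, 6 mm high), z up. The lip drops 6 mm inside the pan's rim with 4 mm of play all round: seated, the lid's origin is 54 mm above the pan's origin. On a flat surface it rests on the lip
- lid_knob (a point): middle of the black knob (34 mm across, 24 mm tall, from 34 to 58 mm above the lid's origin) on the lid's axis, 46 mm above the lid's origin; the glass below it is about 23 mm above the lid's origin at the middle and falls to the rim
- board: wooden chopping board, fixed, 200 mm (x) x 300 mm (y), top 21 mm above its origin at the centre of its underside; starts empty
- lemon: yellow lemon, 71 x 53 x 51 mm, bystander; origin under its centre
- avocado: dark avocado, 101 x 68 x 68 mm, bystander; origin under its centre
- jug: white measuring jug, 141 x 155 x 129 mm, bystander; origin under its centre
- pepper_mill: wooden pepper mill, 58 mm across, 170 mm tall, bystander; origin under its centre
There are look-alikes about, which are no part of the job. Leave any pink look-alike of the lid alone.

How it is judged:
By the outcome, as a careful person would: the job done as asked, in the order asked, and still so for the second after the job is handed in, with the robot touching nothing.
It also fails if it takes over 72 s, if anything falls off the work surface, if the arm or the gripper's body presses on something with over 40 N, if the wrist force passes 120 N, or if a joint passes its speed limit or range.

ROBOT

A 6-joint arm with a two-finger parallel gripper is mounted at the origin on a cart in front of the work surface, level with it; the furniture and walls round the work are solid. World frame = base frame: x ahead of the robot, y to its left, z up, the work surface at z = 0. Lengths are in m, angles in rad, forces in N, time in s.
With the tool pointing down it reaches from about 0.15 to 0.775 m from the base axis. Payload 6.1 kg.
Tool frame: the origin (TCP) lies midway between the tips of the shut fingers; the grasp point (between the pads) lies 19 mm behind it (env.grasp_offset is the z of the grasp point in the tool frame, in m); z points along the fingers, y is the direction in which the jaws open and shut (so a half turn about z gives the same grasp; the last joint's range is limited). The gripper opens to 85 mm and grips with 20 to 120 N. Pads are 22 mm wide; open, the fingers measure 114 mm over their backs; the gripper's body (76 mm by 85 mm) begins 54 mm behind the grasp point. The pads swing forward as they close: fully open they stand 13 mm farther back than shut.
Start: joints at [-1.134, 0.126, -0.04, 1.405, 0, 1.571], TCP at [0.222, -0.476, 0.231] pointing down, gripper open.
Joint ranges: [-2.72, 2.72], [-0.95, 1.95], [-1.27, 1.35], [-1.78, 2.02], [-1.46, 1.47], [-3.14, 3.14]. Speed limits (rad/s): [2.39, 2.39, 3.01, 3.14, 3.14, 3.14].

INTERFACE

Orientations are given as a unit quaternion [w, x, y, z].
In Python, from bench import env gives the robot as it stands.
- The arm moves only by the shell command python3 -m jog 'ROWS' [FORCE]. ROWS is JSON, one flat list of numbers, 7 for each row, row after row: the shift along the tool's x, y, z in cm, then the turn, a rotation vector about the tool's x, y, z in degrees, then the gripper command: -1 is shut, 1 is fully open, values between are in proportion. In form: [dx, dy, dz, rx, ry, rz, hand, dx, dy, dz, rx, ry, rz, hand, ...]. A call has 1 to 12 rows; each row shifts and turns the commanded pose from where the row before left it, along the tool's axes as they then stand; what a row does not reach is not made up. A row lasts 1/8 s, in which the tool goes at most 62.5 mm and 10.7 degrees, less where a joint would pass 70% of its speed; a pose out of reach is approached as far as the arm can. A call is refused whole if a number of a shift passes 6.25 or a number of a turn 10.7, either way. A call with a gripper value outside its range is refused whole. The fingers move at their own pace and stop on an object; FORCE is the grip in N (left out, the last holds). Time passes only in rows, so rows that do not move let the fingers close. It gives the time, the measured TCP pose, the force and the opening at its end, in the units of the state.
- env.observe(): the state, without advancing time (a new reading comes with each control period).
- env.read_camera(name): name is "scene" or "top"; returns a dict with "pixels" (384x512x3 uint8, red, green, blue), "z_map" (384x512 float32, m along the optical axis (not along the pixel's ray), 0 where there is no reading), "intrinsics" (3x3 intrinsics, pixels), "R" (3x3) and "t" (3): a world point X has camera coordinates R X + t. Camera axes: x right, y down, z forward; pixel columns grow to the right and rows downward; lengths in m; the calibration is good to about 2 mm. A picture is of the moment at which its call begins.
- env.hand_in(): hands the job in, once; it reports no verdict.
Trained networks look in a picture, given as the dict that the camera call returned (one of the last four; its "shot" number tells which), for a name from the list of things; names that differ only in an ending like _2 or _b are one class to them, and where a whole thing is asked for, a point or a joint stands for the part that bears it (a point fixed in the world has none). Each returns a list of dicts, best first, with "confidence" (0 to 1); they miss things now and then, are a little off and sometimes report something else, mostly with a low value. They report only what shows in the picture. A call takes as long as a camera call. They do not tell look-alikes from the thing itself.
- env.search_frame(picture, label): "box" ([left, top, width, height] in pixels, round what is visible of it).
- env.place_of(picture, label): "position" ([row, column] in pixels: a listed point, or the origin of a listed thing).
The state is a dict: "time": time; "q": joint angles; "qvel": joint speeds; "joint_efforts": joint torques, N m; "tcp_pos": TCP position; "ee_rot": TCP orientation; "wrist_force": force on the tool from outside, world axes, zero at the start; "torque": the same for the moment, N m; "width": finger opening in m.
Only numpy, scipy, OpenCV 4.12 (cv2) and the standard library are available. Lean on these libraries where they do the work, as an engineer would, in place of code of your own. Each camera call takes 0.05 s, during which the arm holds its last target.

## Working session

There is one attempt and no reset: what is moved stays moved. The work goes in short steps, Python scripts to look and compute and a shell command to move; the robot and the scene stay as the last step left them, time stands still between calls to the robot, and variables do not carry over. Pictures are saved under pics/ and viewed, and the job is handed in when it is done.

```bash
ls; mkdir -p pics; python3 - <<'E'
from bench import env
import cv2,numpy as np
print(env.observe())
print(env.grasp_offset)
for n in ("scene","top"):
    p=env.read_camera(n)
    cv2.imwrite(f"pics/{n}0.png",cv2.cvtColor(p["pixels"],cv2.COLOR_RGB2BGR))
    print(n,p["intrinsics"],p["R"],p["t"],p["shot"])
    for l in ["pan","pan_stub","handle","handle_mouth","handle_hole","lid","lid_knob","board","lemon","avocado","jug","pepper_mill"]:
        r=env.place_of(p,l)
        print(l,[(np.round(d["position"],1).tolist(),round(d["confidence"],2)) for d in r[:3]])
print(env.observe()["time"])
E
```

```text
pics
{'time': 0.0, 'q': array([-1.13397744e+00,  1.26383813e-01, -4.06382988e-02,  1.40540480e+00,
       -2.15481222e-05,  1.57081162e+00]), 'qvel': array([ 0.00127024, -0.00263804, -0.00037488, -0.0001945 , -0.00102326,
       -0.00016005]), 'joint_efforts': array([ 9.03715900e-04, -4.35904205e+01,  3.52931428e+01,  1.69656059e-02,
        5.72171336e-05, -2.18946418e-06]), 'tcp_pos': array([ 0.22192124, -0.47532273,  0.23051261]), 'ee_rot': array([-7.93586200e-04,  9.76244652e-01,  2.16669599e-01, -1.87179020e-04]), 'wrist_force': array([ 0.0308567 , -0.03914698, -0.06728552]), 'torque': array([-0.06085851,  0.00996263, -0.02769348]), 'width': 0.08557046213488347}
-0.0187
scene [[481.206641     0.         245.53427655]
 [  0.         481.206641   203.32452013]
 [  0.           0.           1.        ]] [[-0.92019144 -0.3910904  -0.01720472]
 [-0.20159495  0.51108747 -0.83555316]
 [ 0.33556994 -0.76540048 -0.54914017]] [0.56117048 0.13311446 1.59116284] 1
pan [([222.4, 284.2], 0.61)]
pan_stub [([189.6, 282.7], 0.51)]
handle []
handle_mouth []
handle_hole []
lid [([206.0, 282.6], 0.
[... 237 characters left out ...]
9], 0.91)]
top [[364.77719878   0.         254.87388928]
 [  0.         364.77719878 188.47819452]
 [  0.           0.           1.        ]] [[ 0.01013528 -0.99979471 -0.01754487]
 [-0.9808358  -0.00652593 -0.19472687]
 [ 0.19457239  0.01918225 -0.98070058]] [0.12918588 0.58316062 1.14360786] 2
pan [([195.9, 179.6], 0.67)]
pan_stub [([217.4, 315.6], 0.52)]
handle []
handle_mouth []
handle_hole []
lid [([236.7, 118.9], 0.74), ([228.3, 284.7], 0.66)]
lid_knob [([230.6, 287.7], 0.97), ([235.0, 115.2], 0.62)]
board [([236.7, 395.2], 0.76), ([166.9, 314.5], 0.68)]
lemon [([169.1, 314.1], 0.81)]
avocado [([171.6, 229.2], 0.85)]
jug [([197.8, 176.4], 0.75)]
pepper_mill [([144.1, 287.0], 0.86)]
1.3
```

View pics/scene0.png

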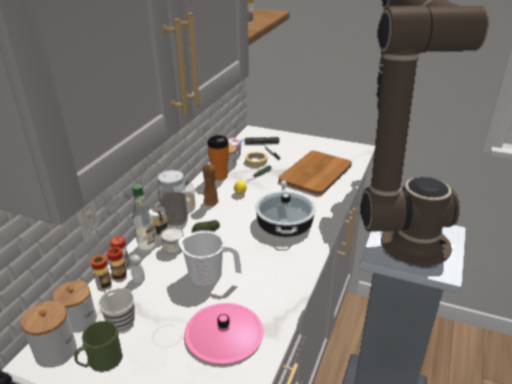

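View pics/top0.png

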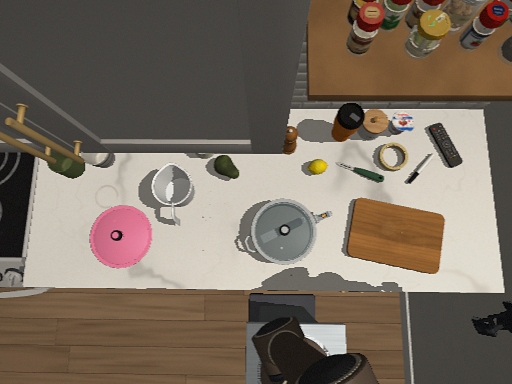

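```bash
cat > h.py <<'E'
from bench import env
import cv2,numpy as np
from scipy.spatial.transform import Rotation as Rn
def unproj(p,row,col,z):
    K=p["intrinsics"];c=np.array([(col-K[0,2])/K[0,0]*z,(row-K[1,2])/K[1,1]*z,z]);return p["R"].T@(c-p["t"])
def onplane(p,row,col,h):
    K=p["intrinsics"];d=p["R"].T@np.array([(col-K[0,2])/K[0,0],(row-K[1,2])/K[1,1],1.]);o=-p["R"].T@p["t"];return o+d*(h-o[2])/d[2]
def proj(p,X):
    c=p["R"]@np.asarray(X)+p["t"];q=p["intrinsics"]@c;return q[1]/q[2],q[0]/q[2]
def cloud(p):
    K=p["intrinsics"];z=p["z_map"].astype(float);r,c=np.mgrid[:384,:512]
    P=np.stack([(c-K[0,2])/K[0,0]*z,(r-K[1,2])/K[1,1]*z,z],-1)
    W=(P-p["t"])@p["R"];W[z==0]=np.nan;return W
def save(p,n,box=None,s=1):
    im=cv2.cvtColor(p["pixels"],cv2.COLOR_RGB2BGR)
    if box: r0,r1,c0,c1=box;im=im[r0:r1,c0:c1]
    im=cv2.resize(im,None,fx=s,fy=s,interpolation=cv2.INTER_CUBIC);cv2.imwrite("pics/"+n,im)
def st():
    s=env.observe();R=Rn.from_quat(s["ee_rot"],scalar_first=True).as_matrix();return s,R
E
python3 - <<'E'
from h import *
p=env.read_camera("top");q=env.read_camera("scene")
save(p,"t1.png",(150,290,220,450),3.4); save(q,"s1.png",(130,260,200,370),4)
np.set_printoptions(precision=4,suppress=True)
W=cloud(p);np.save("W0.npy",W)
for n,pp,r,c in [("knobT",p,230.6,287.7),("knobS",q,198.3,288.4)]:
    print(n,onplane(pp,r,c,.100))
for l in ["lid_knob","pan_stub","button"]:
    for n,pp in(("t",p),("s",q)):
        print(l,n,[(np.round(d["position"],1).tolist(),round(d["confidence"],2)) for d in env.place_of(pp,l)[:3]])
for l in ["pan","lid"]:
    print(l,env.search_frame(p,l)[:2])
# z profile along knob row
print(W[230,230:335:4][:,[0,1,2]])
# rim: points z .05-.07
m=(W[...,2]>.045)&(W[...,2]<.075);rr,cc=np.mgrid[:384,:512];m&=(abs(rr-231)<45)&(abs(cc-284)<60)
P=W[m];print(len(P),P.min(0),P.max(0))
# board
m=(abs(W[...,2]-.021)<.006)&(cc>340)&(cc<450)&(rr>190)
P=W[m][:,:2].astype(np.float32);print("board",cv2.minAreaRect(P))
E
```

```text
knobT [0.4412 0.03   0.1   ]
knobS [0.4314 0.0395 0.1   ]
lid_knob t [([238.2, 116.1], 0.82), ([227.1, 284.8], 0.58)]
lid_knob s [([201.3, 285.5], 0.97), ([318.9, 222.1], 0.9)]
pan_stub t [([219.0, 315.5], 0.61)]
pan_stub s [([173.9, 316.7], 0.56), ([191.0, 282.6], 0.46)]Traceback (most recent call last):
  File "<stdin>", line 10, in <module>
ValueError: it knows: avocado, board, handle, handle_hole, handle_mouth, jug, lemon, lid, lid_knob, pan, pan_stub, pepper_mill
```

```bash
python3 - <<'E'
from h import *
p=env.read_camera("top")
np.set_printoptions(precision=4,suppress=True)
W=np.load("W0.npy")
print(W[230,230:335:4])
rr,cc=np.mgrid[:384,:512]
m=(W[...,2]>.085)&(W[...,2]<.13)&(abs(rr-231)<45)&(abs(cc-284)<40);P=W[m];print("knob",len(P),P.mean(0),P.min(0),P.max(0))
m=(W[...,2]>.045)&(W[...,2]<.075)&(abs(rr-231)<45)&(abs(cc-284)<60)
P=W[m];print(len(P),P.min(0),P.max(0))
m=(abs(W[...,2]-.021)<.006)&(cc>340)&(cc<450)&(rr>190)
print("board",cv2.minAreaRect(W[m][:,:2].astype(np.float32)))
print([ (d["box"],d["confidence"]) for d in env.search_frame(p,"pan")],[ (d["box"],d["confidence"]) for d in env.search_frame(p,"lid")])
print("stub"); 
m=(rr>200)&(rr<230)&(cc>312)&(cc<334)&(W[...,2]>.03)
for a in zip(rr[m],cc[m],W[m]): print(*a)
E
```

```text
[[ 0.4499  0.2182 -0.0016]
 [ 0.4499  0.2045 -0.0007]
 [ 0.4501  0.191  -0.0016]
 [ 0.4499  0.1772  0.0022]
 [ 0.4502  0.1638  0.0005]
 [ 0.4501  0.1502  0.0025]
 [ 0.4452  0.1354  0.0633]
 [ 0.445   0.1225  0.0672]
 [ 0.4451  0.1098  0.0672]
 [ 0.4449  0.097   0.0714]
 [ 0.4446  0.0844  0.0758]
 [ 0.4444  0.0718  0.0797]
 [ 0.4447  0.0591  0.078 ]
 [ 0.4416  0.0486  0.1157]
 [ 0.442   0.0361  0.1122]
 [ 0.4448  0.0213  0.0799]
 [ 0.4452  0.0085  0.077 ]
 [ 0.4455 -0.0044  0.0745]
 [ 0.4456 -0.017   0.0749]
 [ 0.4462 -0.0304  0.0693]
 [ 0.4462 -0.043   0.0701]
 [ 0.4467 -0.0563  0.0654]
 [ 0.4521 -0.0788  0.0021]
 [ 0.4524 -0.0925  0.0005]
 [ 0.4525 -0.1059  0.0008]
 [ 0.4525 -0.1191  0.0016]
 [ 0.4527 -0.1326  0.0012]]
knob 98 [0.443  0.0423 0.1112] [0.4273 0.0268 0.096 ] [0.4577 0.0576 0.1168]
2952 [ 0.3393 -0.1117  0.0454] [0.547  0.1676 0.075 ]
board ((0.43822944164276123, -0.3304772973060608), (0.3016241490840912, 0.2006644904613495), 78.41995239257812)
[([244.9, 212.3, 82.5, 40.6], 0.46)] [([250.6, 200.1, 66.0, 63.8], 0.78), ([90.4, 203.4, 59.1, 66.2], 0.59)]
stub
211 326 [ 0.5
[... 4216 characters left out ...]
693 -0.0539  0.0631]
223 314 [ 0.4691 -0.0569  0.0649]
223 315 [ 0.4704 -0.0618  0.0534]
224 313 [ 0.4663 -0.0541  0.0614]
224 314 [ 0.4659 -0.0568  0.0648]
224 315 [ 0.4671 -0.0617  0.0532]
225 313 [ 0.4624 -0.0531  0.068 ]
225 314 [ 0.4624 -0.0563  0.068 ]
225 315 [ 0.4629 -0.0601  0.0635]
226 313 [ 0.4593 -0.0532  0.0667]
226 314 [ 0.4591 -0.056   0.0693]
226 315 [ 0.4597 -0.0601  0.0636]
227 313 [ 0.4562 -0.0533  0.0656]
227 314 [ 0.4563 -0.0565  0.0653]
227 315 [ 0.4562 -0.0595  0.0668]
228 313 [ 0.4536 -0.0542  0.059 ]
228 314 [ 0.453  -0.0563  0.0665]
228 315 [ 0.4537 -0.0606  0.0591]
229 313 [ 0.45   -0.0534  0.0643]
229 314 [ 0.4499 -0.0565  0.065 ]
229 315 [ 0.4505 -0.0606  0.0582]
```

View pics/t1.png

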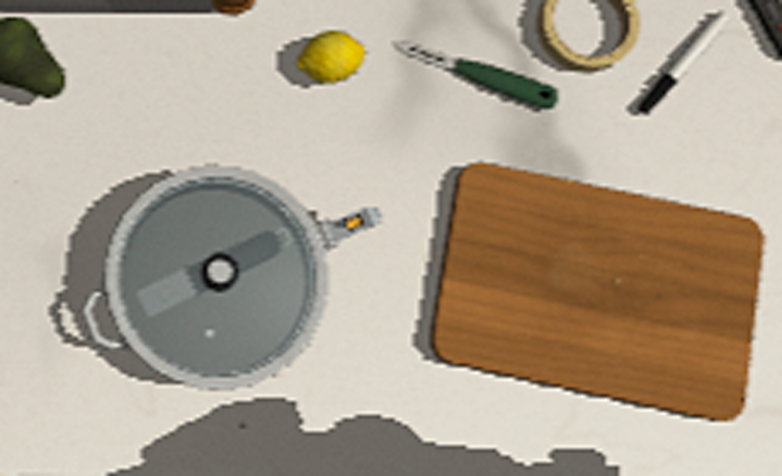

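View pics/s1.png

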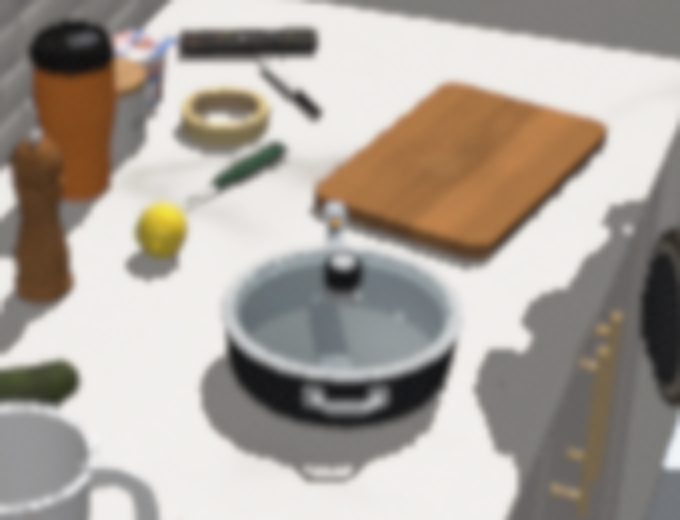

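```bash
cat >> h.py <<'E'
def delta(target,xang=None,tilt=0,stubang=None):
    """tool-frame shift cm to target world pos"""
    s,R=st();d=R.T@(np.asarray(target)-s["tcp_pos"])*100
    print("t",round(s["time"],2),"tcp",np.round(s["tcp_pos"],4),"q",np.round(s["q"],2),"w",round(s["width"],4),"F",np.round(s["wrist_force"],1))
    print("tool x,y,z axes:",np.round(R.T,3).tolist());print("shift cm",np.round(d,2));return d
E
python3 -m jog '[0,0,0,0,0,-10,1, 0,0,0,0,0,-10,1, 0,0,0,0,0,-10,1, 0,0,0,0,0,-10,1, 0,0,0,0,0,-10,1, 0,0,0,0,0,-10,1, 0,0,0,0,0,-10,1, 0,0,0,0,0,-10,1, 0,0,0,0,0,-10,1]' 40
python3 - <<'E'
from h import *
delta([.443,.042,.18])
W=np.load("W0.npy")
m=W[...,2]>.25
P=W[m];P=P[P[:,0]>.3];print("high",P.min(0),P.max(0))
import itertools
m=(W[...,2]>.4)&(W[...,0]>.3);rr,cc=np.nonzero(m)
for c in range(240,306,10):
    k=cc==c
    if k.any(): i=rr[k].argmax();print(c,rr[k][i],W[rr[k][i],c])
E
```

```text
time: 2.88
tcp_pos: [0.2221, -0.4757, 0.2313]
ee_rot: [0.0, 0.535, 0.845, -0.0]
wrist_force: [0.7, -0.0, 0.6]
width: 0.0856
t 2.88 tcp [ 0.2221 -0.4757  0.2313] q [-1.13  0.13 -0.04  1.41 -0.   -0.01] w 0.0856 F [ 0.7 -0.   0.6]
tool x,y,z axes: [[-0.428, 0.904, -0.0], [0.904, 0.428, -0.0], [0.0, -0.0, -1.0]]
shift cm [37.32 42.13  5.13]
high [ 0.52363725 -0.39416316  0.25168386] [0.89750871 0.64685724 0.97088661]
240 153 [0.56274891 0.15592647 0.5251337 ]
250 153 [0.56226925 0.13553579 0.52705166]
260 153 [0.56242553 0.11528743 0.52685873]
270 153 [0.56191554 0.09509798 0.52887404]
280 153 [0.5617918  0.07497812 0.52960751]
290 107 [0.56204571 0.07201231 0.75303869]
300 55 [0.56301705 0.07147802 0.88427658]
```

```bash

python3 -m jog '[3.1,3.5,0.4,0,0,0,1, 3.1,3.5,0.4,0,0,0,1, 3.1,3.5,0.4,0,0,0,1, 3.1,3.5,0.4,0,0,0,1, 3.1,3.5,0.4,0,0,0,1, 3.1,3.5,0.4,0,0,0,1, 3.1,3.5,0.4,0,0,0,1, 3.1,3.5,0.4,0,0,0,1, 3.1,3.5,0.4,0,0,0,1, 3.1,3.5,0.4,0,0,0,1, 3.1,3.5,0.4,0,0,0,1, 3.1,3.5,0.4,0,0,0,1]'
python3 - <<'E'
from h import *
delta([.443,.042,.081])
p=env.read_camera("top");save(p,"t2.png",(150,290,220,450),3.4)
p=env.read_camera("scene");save(p,"s2.png",(100,260,200,370),4)
E
```

```text
time: 4.38
tcp_pos: [0.4458, 0.0406, 0.1834]
ee_rot: [0.0, 0.537, 0.844, 0.0]
wrist_force: [0.6, -0.5, -0.4]
width: 0.0856
t 4.38 tcp [0.4458 0.0406 0.1834] q [ 0.09 -0.02 -0.3   1.29 -0.    1.22] w 0.0856 F [ 0.6 -0.5 -0.4]
tool x,y,z axes: [[-0.423, 0.906, -0.0], [0.906, 0.423, 0.001], [0.001, -0.0, -1.0]]
shift cm [ 0.24 -0.2  10.24]
```

View pics/s2.png

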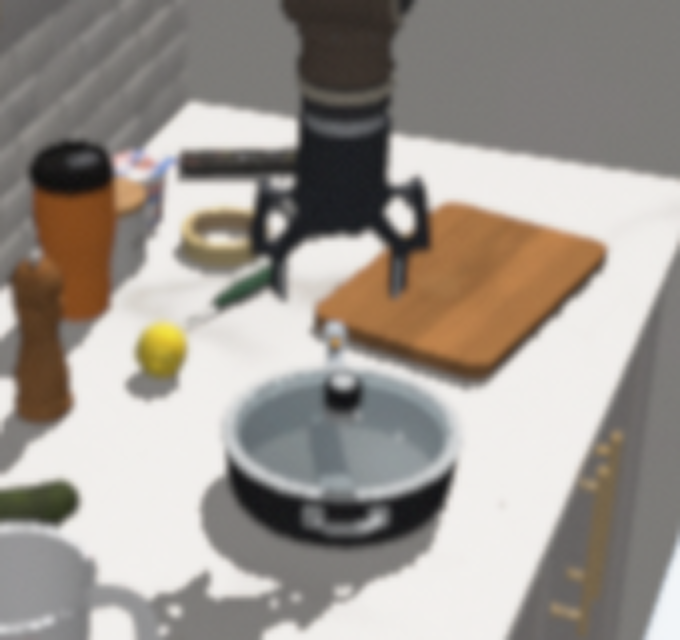

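```bash

python3 -m jog '[0.2,-0.2,3,0,0,0,1, 0,0,3,0,0,0,1, 0,0,2.5,0,0,0,1, 0,0,1.7,0,0,0,1, 0,0,0,0,0,0,1, 0,0,0,0,0,0,-1, 0,0,0,0,0,0,-1, 0,0,0,0,0,0,-1, 0,0,0,0,0,0,-1]' 50
python3 - <<'E'
from h import *
delta([.443,.042,.081])
E
```

```text
time: 5.6
tcp_pos: [0.4431, 0.04, 0.0822]
ee_rot: [0.001, 0.537, 0.844, 0.0]
wrist_force: [-1.7, 0.1, 5.8]
width: 0.0328
t 5.6 tcp [0.4431 0.04   0.0822] q [ 0.09  0.02 -0.49  1.06 -0.    1.22] w 0.0328 F [-1.7  0.1  5.8]
tool x,y,z axes: [[-0.423, 0.906, -0.001], [0.906, 0.423, 0.001], [0.001, -0.0, -1.0]]
shift cm [0.19 0.08 0.12]
```

```bash

python3 -m jog '[0,0,-0.5,0,0,0,-1, 0,0,-0.5,0,0,0,-1, 0,0,-1,0,0,0,-1, 0,0,-2,0,0,0,-1, 0,0,-2.5,0,0,0,-1, 0,0,-2.5,0,0,0,-1,0,0,0,0,0,0,-1]'
python3 - <<'E'
from h import *
delta([.433,-.352,.170])
p=env.read_camera("top");save(p,"t3.png",(150,290,220,450),3.4)
p=env.read_camera("scene");save(p,"s3.png",(100,260,200,370),4)
E
```

```text
time: 6.48
tcp_pos: [0.4439, 0.0402, 0.1733]
ee_rot: [0.002, 0.537, 0.844, 0.001]
wrist_force: [-0.2, -0.6, -4.0]
width: 0.0325
t 6.47 tcp [0.4439 0.0402 0.1733] q [ 0.09 -0.02 -0.32  1.27  0.    1.22] w 0.0325 F [-0.2 -0.6 -4. ]
tool x,y,z axes: [[-0.423, 0.906, -0.001], [0.906, 0.423, 0.004], [0.004, 0.0, -1.0]]
shift cm [-35.07 -17.58   0.31]
```

View pics/s3.png

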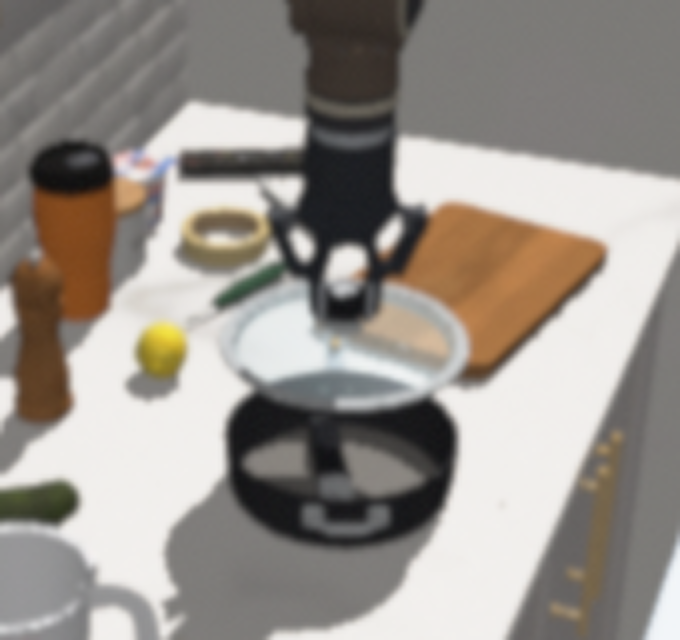

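View pics/t3.png

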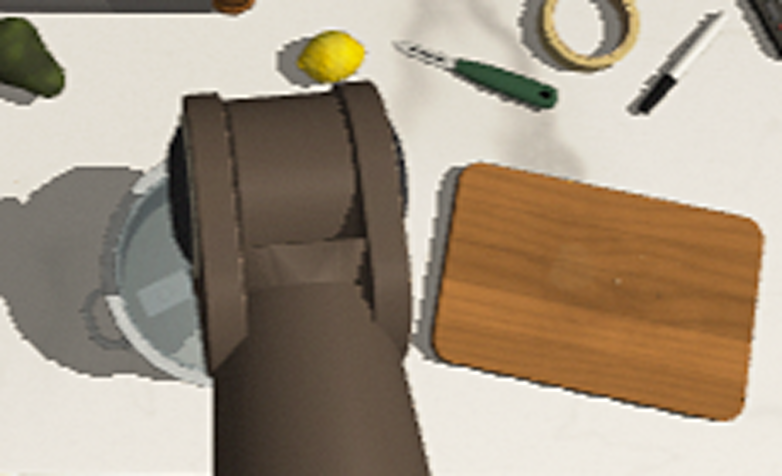

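```bash

python3 -m jog '[-1.5,-0.8,0,0,0,0,-1, -3,-1.5,0,0,0,0,-1, -3,-1.5,0,0,0,0,-1, -3.3,-1.6,0,0,0,0,-1, -3.3,-1.6,0,0,0,0,-1, -3.3,-1.6,0,0,0,0,-1, -3.3,-1.6,0,0,0,0,-1, -3.3,-1.6,0,0,0,0,-1, -3.3,-1.6,0,0,0,0,-1, -3,-1.5,0,0,0,0,-1, -3,-1.5,0,0,0,0,-1, -2,-1.2,0,0,0,0,-1]'
python3 -m jog '[0,0,0,0,0,0,-1]'
python3 - <<'E'
from h import *
delta([.433,-.353,.082-.054+.021])
p=env.read_camera("top");save(p,"t4.png",(150,290,220,450),3.4)
W=cloud(p);rr,cc=np.mgrid[:384,:512]
m=(W[...,2]>.013)&(W[...,2]<.03)&(cc>335)&(cc<350)&(rr>150);print(np.nanmin(W[m],0))
q=env.read_camera("scene");save(q,"s4.png",(70,260,180,400),3.4)
for n,pp in(("t",p),("s",q)):
  for l in["handle","handle_mouth","handle_hole","pan_stub","pan"]:
    print(l,n,[(np.round(d["position"],1).tolist(),round(d["confidence"],2),onplane(pp,*d["position"],{"handle":.017,"handle_mouth":.017,"handle_hole":.029,"pan_stub":.046,"pan":0}[l]).round(4)) for d in env.place_of(pp,l)[:2]])
np.save("W1.npy",W)
E
```

```text
time: 8.07
tcp_pos: [0.4318, -0.3552, 0.1696]
ee_rot: [-0.001, 0.537, 0.843, 0.0]
wrist_force: [0.0, 0.5, -2.9]
width: 0.0327
time: 8.2
tcp_pos: [0.4319, -0.3552, 0.17]
ee_rot: [-0.001, 0.538, 0.843, 0.0]
wrist_force: [-0.1, 0.4, -3.3]
width: 0.0328
t 8.2 tcp [ 0.4319 -0.3552  0.17  ] q [-0.69  0.2  -0.09  1.29  0.    0.45] w 0.0328 F [-0.1  0.4 -3.3]
tool x,y,z axes: [[-0.421, 0.907, 0.002], [0.907, 0.421, -0.001], [-0.002, 0.001, -1.0]]
shift cm [ 0.13  0.21 12.1 ]
[ 0.37004342 -0.1797537   0.01363806]
handle t [([228.9, 283.7], 0.77, array([0.4536, 0.0374, 0.017 ]))]
handle_mouth t [([237.3, 262.9], 0.69, array([0.4251, 0.1066, 0.017 ])), ([234.1, 265.7], 0.35, array([0.4358, 0.0973, 0.017 ]))]
handle_hole t [([230.7, 266.6], 0.94, array([0.4461, 0.0945, 0.029 ]))]
pan_stub t [([219.8, 317.2], 0.54, array([ 0.4816, -0.0702,  0.046 ]))]
pan t [([233.9, 280.7], 0.57, array([0.4381, 0.0466, 0.    ]))]
handle s [([214.9, 283.4], 0.65, array([0.4519, 0.0262, 0.017 ]))]
handle_mouth s [([228.9, 284.2], 0.56, array([0.4216, 0.1045, 0.017 ]))]
handle_hole s [([225.0, 284.6], 0.73, array([0.4226, 0.0984, 0.029 ]))]
pan_stub s [([193.6, 280.8], 0.4, array([ 0.4933, -0.061 ,  0.046 ]))]
pan s [([222.2, 282.1], 0.77, array([0.4488, 0.0475, 0.    ])), ([231.3, 285.1], 0.73, array([0.4213, 0.0946, 0.    ]))]
```

View pics/s4.png

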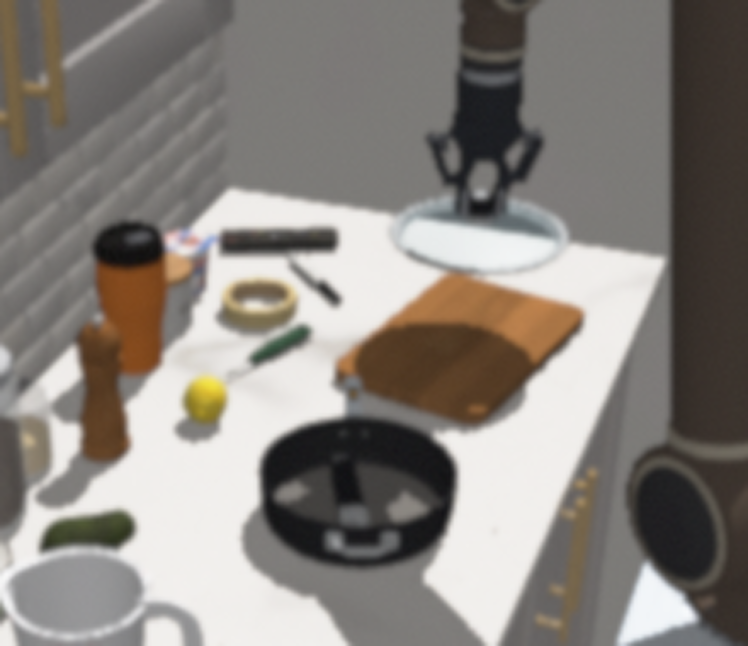

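View pics/t4.png

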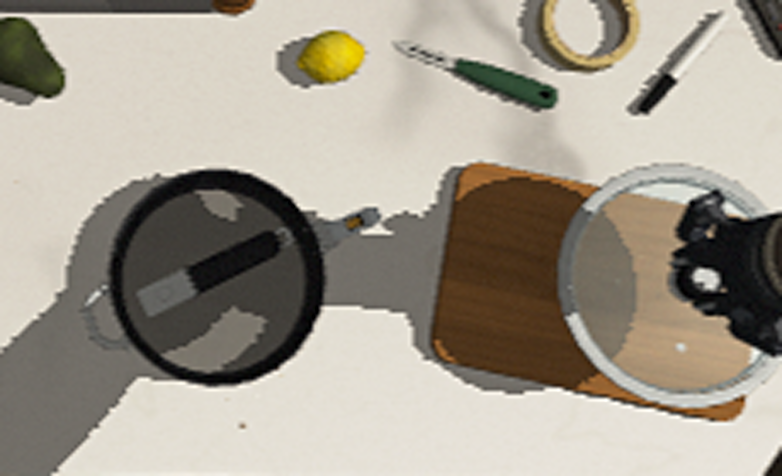

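```bash

python3 -m jog '[0.1,0.2,2,0,0,0,-1, 0,0,3,0,0,0,-1, 0,0,3,0,0,0,-1, 0,0,2,0,0,0,-1, 0,0,1,0,0,0,-1, 0,0,0.3,0,0,0,-1, 0,0,0,0,0,0,-1, 0,0,0.2,0,0,0,-1]'
python3 - <<'E'
from h import *
delta([.433,-.353,.049])
E
```

```text
time: 9.8
tcp_pos: [0.4345, -0.353, 0.0573]
ee_rot: [0.001, 0.537, 0.844, -0.0]
wrist_force: [0.4, -0.1, -3.2]
width: 0.0327
t 9.8 tcp [ 0.4345 -0.353   0.0573] q [-0.68  0.24 -0.28  1.04  0.    0.45] w 0.0327 F [ 0.4 -0.1 -3.2]
tool x,y,z axes: [[-0.423, 0.906, -0.002], [0.906, 0.423, 0.001], [0.002, -0.001, -1.0]]
shift cm [ 0.07 -0.14  0.83]
```

```bash

python3 -m jog '[0,0,0.2,0,0,0,-1, 0,0,0.15,0,0,0,-1, 0,0,0.1,0,0,0,-1, 0,0,0,0,0,0,-1]'
python3 -m jog '[0,0,0.1,0,0,0,-1, 0,0,0,0,0,0,-1]'
python3 -m jog '[0,0,0.1,0,0,0,-1, 0,0,0,0,0,0,-1]'
```

```text
time: 10.3
tcp_pos: [0.4338, -0.3525, 0.0517]
ee_rot: [-0.0, 0.537, 0.844, -0.0]
wrist_force: [-0.3, -0.6, -3.7]
width: 0.0328
time: 10.55
tcp_pos: [0.4338, -0.3525, 0.0507]
ee_rot: [-0.0, 0.537, 0.844, 0.0]
wrist_force: [0.4, 0.7, -3.3]
width: 0.0325
time: 10.8
tcp_pos: [0.4339, -0.3526, 0.0497]
ee_rot: [-0.0, 0.537, 0.844, -0.0]
wrist_force: [0.3, -0.2, -3.8]
width: 0.0327
```

```bash

python3 -m jog '[0,0,0.1,0,0,0,-1, 0,0,0,0,0,0,-1]'
python3 -m jog '[0,0,0.1,0,0,0,-1, 0,0,0,0,0,0,-1]'
```

```text
time: 11.05
tcp_pos: [0.4339, -0.3526, 0.0497]
ee_rot: [0.0, 0.537, 0.844, -0.0]
wrist_force: [-2.9, 1.7, 5.5]
width: 0.0324
time: 11.3
tcp_pos: [0.434, -0.3526, 0.0496]
ee_rot: [0.001, 0.537, 0.844, -0.0]
wrist_force: [-5.4, 3.5, 13.1]
width: 0.0326
```

```bash

python3 -m jog '[0,0,-0.15,0,0,0,-1, 0,0,0,0,0,0,0.3, 0,0,0,0,0,0,1, 0,0,0,0,0,0,1, 0,0,0,0,0,0,1, 0,0,-1.5,0,0,0,1, 0,0,-4,0,0,0,1, 0,0,-5,0,0,0,1]'
python3 - <<'E'
from h import *
p=env.read_camera("top");save(p,"t5.png",(150,290,220,450),3.4)
q=env.read_camera("scene");save(q,"s5.png",(70,260,180,400),3.4)
W=np.load("W1.npy");rr,cc=np.mgrid[:384,:512]
np.set_printoptions(precision=4,suppress=True)
# pan rim circle
m=(W[...,2]>.052)&(W[...,2]<.068)&(abs(rr-231)<45)&(cc>245)&(cc<316);P=W[m]
from scipy.optimize import least_squares
f=least_squares(lambda v:np.hypot(P[:,0]-v[0],P[:,1]-v[1])-v[2],[.443,.04,.1],loss="soft_l1",f_scale=.003);print("rim",f.x,len(P),P[:,2].mean())
# handle points inside pan
c=f.x[:2]
m=(W[...,2]>.018)&(W[...,2]<.040)&(np.hypot(W[...,0]-c[0],W[...,1]-c[1])<.088)
P=W[m];P2=P[:,:2]
for it in range(4):
    r=cv2.minAreaRect(P2.astype(np.float32));mu=P2.mean(0);u=np.linalg.svd(P2-mu,full_matrices=False)[2][0];d=(P2-mu)@np.array([-u[1],u[0]]);P2=P2[abs(d-np.median(d))<.016]
t=(P2-mu)@u
print("handle n",len(P2),mu,u,np.degrees(np.arctan2(u[1],u[0])),t.min(),t.max(),d.min(),d.max(),P[:,2].mean(),r)
k=(d>-1)
A=W[m];
for n,X in (("g",np.linspace(-.08,.08,9)),):
    tt=(A[:,:2]-mu)@u
    for x in X: s=abs(tt-x)<.01; print(x,A[s].mean(0) if s.any() else None,s.sum())
E
```

```text
time: 12.3
tcp_pos: [0.4334, -0.3521, 0.1556]
ee_rot: [-0.001, 0.537, 0.844, 0.0]
wrist_force: [-0.1, -0.1, -0.3]
width: 0.0856
rim [0.4439 0.0428 0.1007] 315 0.05864312437288772
handle n 354 [0.4516 0.044 ] [-0.4413  0.8973] 116.18872651567918 -0.08349716719461062 0.07502126821848923 -0.01474522614094749 0.014503966573892623 0.028436813244641892 ((0.45404237508773804, 0.040359776467084885), (0.029248589649796486, 0.15831562876701355), 27.27495574951172)
-0.08 [ 0.4851 -0.0257  0.0214] 13
-0.06 [ 0.4782 -0.0095  0.0281] 42
-0.04 [0.4696 0.0078 0.0286] 48
-0.020000000000000004 [0.4602 0.0258 0.0281] 48
0.0 [0.4512 0.0438 0.0278] 48
0.020000000000000004 [0.4432 0.062  0.0292] 53
0.039999999999999994 [0.4341 0.079  0.03  ] 47
0.06000000000000001 [0.4247 0.0989 0.029 ] 40
0.08 [0.4197 0.1091 0.0294] 15
```

View pics/t5.png

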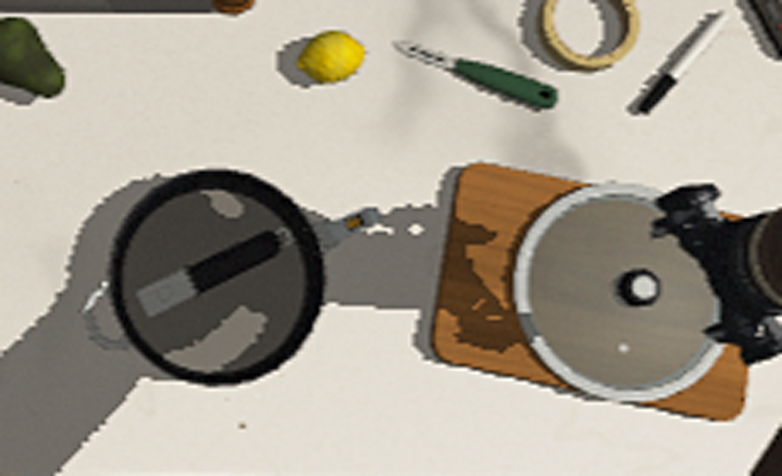

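View pics/s5.png

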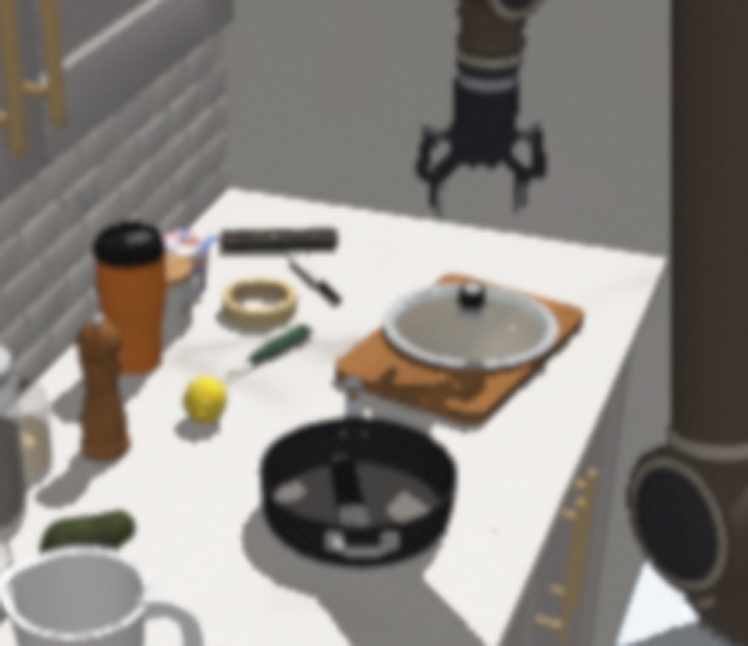

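```bash

python3 - <<'E'
from h import *
np.set_printoptions(precision=4,suppress=True)
p=env.read_camera("top");q=env.read_camera("scene")
Ws=[np.load("W0.npy"),np.load("W1.npy"),cloud(p)]
c=np.array([.4437,.0425]);rr,cc=np.mgrid[:384,:512]
A=np.concatenate([W[(W[...,2]>.04)&(rr>195)&(rr<230)&(cc>305)&(cc<340)] for W in Ws])
r=np.hypot(*(A[:,:2]-c).T)
for lo in np.arange(.106,.18,.007):
    s=(r>lo)&(r<lo+.007)
    if s.sum()>3:
        m=A[s].mean(0);a=np.degrees(np.arctan2(*(m[:2]-c)[::-1]));print(round(lo,3),s.sum(),m,"ang",a.round(1),"zmax",A[s][:,2].max())
save(p,"t6.png",(195,245,290,350),12);save(q,"s6.png",(160,250,240,340),7)
delta([.4535,.0403,.157])
# predicted
for ang in(-64,-67,-69):
  u=np.array([np.cos(np.radians(ang)),np.sin(np.radians(ang))])
  for rad,z in((.120,.046),(.120+.0433,.046+.025)):
    X=np.r_[c+u*rad,z];print(ang,rad,X,"top rc",np.round(proj(p,X),1),"scene",np.round(proj(q,X),1))
E
```

```text
0.106 60 [ 0.4834 -0.0592  0.0528] ang -68.7 zmax 0.05925854162029861
0.113 49 [ 0.486  -0.0658  0.0532] ang -68.7 zmax 0.059376092698657935
0.12 47 [ 0.4883 -0.0725  0.053 ] ang -68.8 zmax 0.06287064081048549
0.127 41 [ 0.4919 -0.0785  0.0602] ang -68.3 zmax 0.07084184545518064
0.134 46 [ 0.4938 -0.0853  0.0647] ang -68.6 zmax 0.07084221841007782
0.141 38 [ 0.4963 -0.092   0.0676] ang -68.6 zmax 0.07147928826997167
0.148 43 [ 0.4992 -0.0982  0.071 ] ang -68.5 zmax 0.07737911806102232
0.155 32 [ 0.5014 -0.1046  0.0727] ang -68.6 zmax 0.07608432847673267
0.162 10 [ 0.5022 -0.1096  0.072 ] ang -69.0 zmax 0.07401890150686896
t 12.5 tcp [ 0.4346 -0.3531  0.1564] q [-0.68  0.2  -0.12  1.25  0.    0.45] w 0.0853 F [ 0.4 -0.   0.2]
tool x,y,z axes: [[-0.423, 0.906, -0.003], [0.906, 0.423, 0.002], [0.003, -0.002, -1.0]]
shift cm [34.85 18.35 -0.15]
-64 0.12 [ 0.4963 -0.0654  0.046 ] top rc [215.3 315.6] scene [192.9 280.4]
-64 0.1633 [ 0.5153 -0.1043  0.071 ] top rc [208.6 328.8] scene [181.1 279.3]
-67 0.12 [ 0.4906 -0.068   0.046 ] top rc [217.1 316.4] scene [192.8 282.1]
-67 0.1633 [ 0.5075 -0.1078  0.071 ] top rc [211.  329.9] scene [181.  281.6]
-69 0.12 [ 0.4867 -0.0695  0.046 ] top rc [218.3 317. ] scene [192.8 283.3]
-69 0.1633 [ 0.5022 -0.11    0.071 ] top rc [212.6 330.7] scene [181.  283.1]
```

View pics/t6.png

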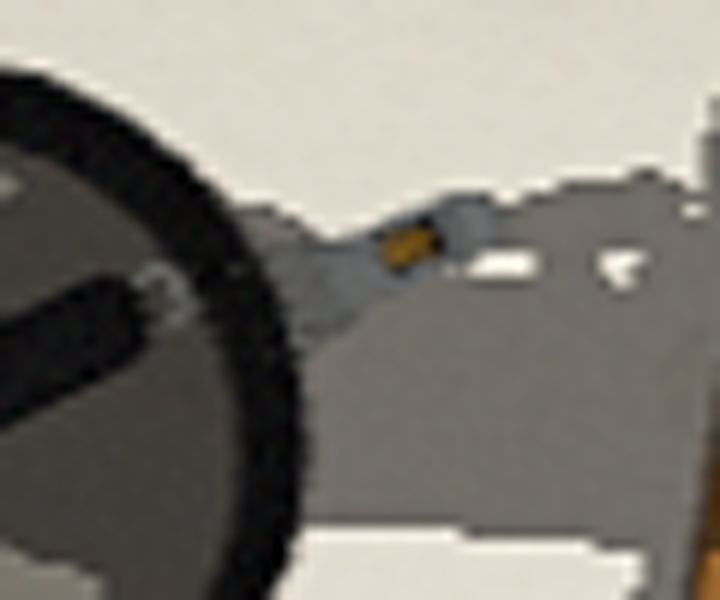

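View pics/s6.png

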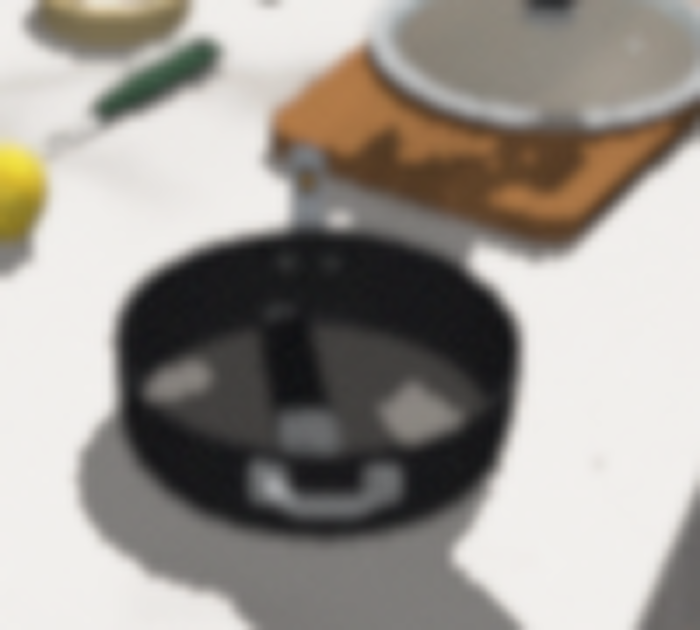

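```bash

python3 -m jog '[2,1,0,0,0,-1.2,1, 3,1.5,0,0,0,0,1, 3,1.6,0,0,0,0,1, 3.2,1.7,0,0,0,0,1, 3.2,1.7,0,0,0,0,1, 3.2,1.7,0,0,0,0,1, 3.2,1.7,0,0,0,0,1, 3.2,1.7,0,0,0,0,1, 3.2,1.7,0,0,0,0,1, 3,1.6,0,0,0,0,1, 3,1.4,0,0,0,0,1, 1,0.5,0,0,0,0,1]'
python3 -m jog '[0,0,0,0,0,0,1]'
python3 - <<'E'
from h import *
delta([.4535,.0403,.008])
E
```

```text
time: 14.0
tcp_pos: [0.4413, 0.0348, 0.1532]
ee_rot: [-0.001, 0.527, 0.85, -0.001]
wrist_force: [-0.2, -0.1, 0.5]
width: 0.0857
time: 14.12
tcp_pos: [0.4421, 0.0335, 0.1536]
ee_rot: [-0.0, 0.527, 0.85, -0.001]
wrist_force: [-0.6, -0.1, 0.6]
width: 0.0854
t 14.12 tcp [0.4421 0.0335 0.1536] q [ 0.08 -0.01 -0.36  1.23 -0.    1.19] w 0.0854 F [-0.6 -0.1  0.6]
tool x,y,z axes: [[-0.444, 0.896, 0.0], [0.896, 0.444, -0.001], [-0.001, -0.0, -1.0]]
shift cm [ 0.1   1.35 14.56]
```

```bash

python3 -m jog '[0.1,1.3,2,0,0,0,1, 0,0,4,0,0,0,1, 0,0,3.5,0,0,0,1, 0,0,2.5,0,0,0,1, 0,0,1.2,0,0,0,1, 0,0,0.7,0,0,0,1, 0,0,0.3,0,0,0,1, 0,0,0,0,0,0,1]'
python3 - <<'E'
from h import *
delta([.4535,.0403,.008])
q=env.read_camera("scene");save(q,"s7.png",(100,250,220,360),5)
E
```

```text
time: 15.12
tcp_pos: [0.4545, 0.0395, 0.0128]
ee_rot: [0.0, 0.528, 0.849, 0.0]
wrist_force: [-0.6, -0.9, 0.1]
width: 0.0857
t 15.12 tcp [0.4545 0.0395 0.0128] q [ 0.09  0.1  -0.57  0.9   0.    1.2 ] w 0.0857 F [-0.6 -0.9  0.1]
tool x,y,z axes: [[-0.442, 0.897, -0.0], [0.897, 0.442, 0.001], [0.001, 0.0, -1.0]]
shift cm [ 0.12 -0.06  0.48]
```

View pics/s7.png

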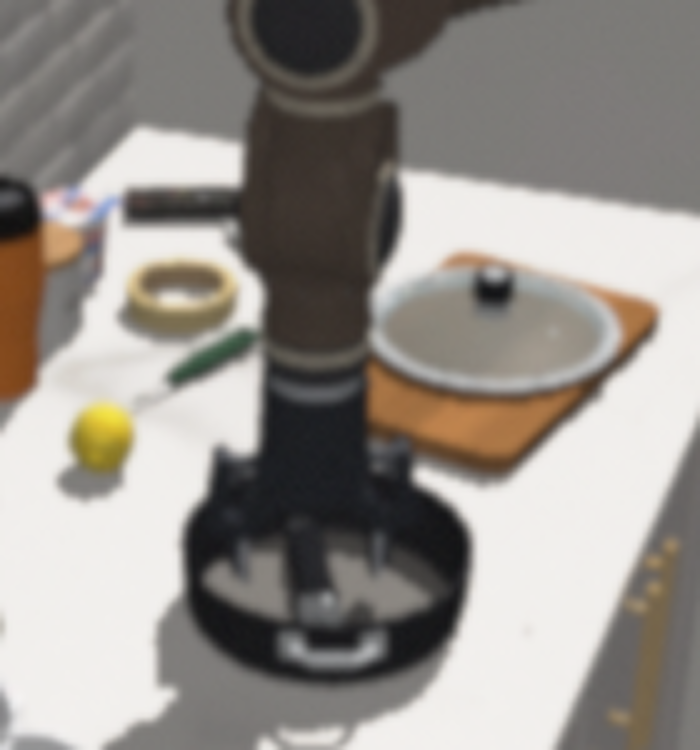

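```bash

python3 -m jog '[0,0,0.5,0,0,0,1, 0,0,0,0,0,0,1, 0,0,0,0,0,0,-1, 0,0,0,0,0,0,-1, 0,0,0,0,0,0,-1, 0,0,0,0,0,0,-1]' 70
python3 -m jog '[0,0,-0.5,0,0,0,-1, 0,0,-1,0,0,0,-1, 0,0,-2,0,0,0,-1, 0,0,-3,0,0,0,-1, 0,0,-4,0,0,0,-1, 0,0,-3,0,0,0,-1, 0,0,0,0,0,0,-1]'
python3 - <<'E'
from h import *
delta([.4535,.0403,.008])
q=env.read_camera("scene");save(q,"s8.png",(100,250,220,360),5)
E
```

```text
time: 15.92
tcp_pos: [0.4544, 0.0396, 0.0076]
ee_rot: [0.0, 0.528, 0.849, 0.0]
wrist_force: [-1.5, 0.2, 3.5]
width: 0.0257
time: 16.8
tcp_pos: [0.4557, 0.0397, 0.145]
ee_rot: [0.002, 0.528, 0.849, 0.002]
wrist_force: [-0.3, -0.0, -1.7]
width: 0.0257
t 16.8 tcp [0.4557 0.0397 0.145 ] q [ 0.09  0.01 -0.35  1.2  -0.    1.2 ] w 0.0257 F [-0.3 -0.  -1.7]
tool x,y,z axes: [[-0.442, 0.897, -0.002], [0.897, 0.442, 0.005], [0.005, 0.0, -1.0]]
shift cm [ 0.18 -0.24 13.7 ]
```

View pics/s8.png

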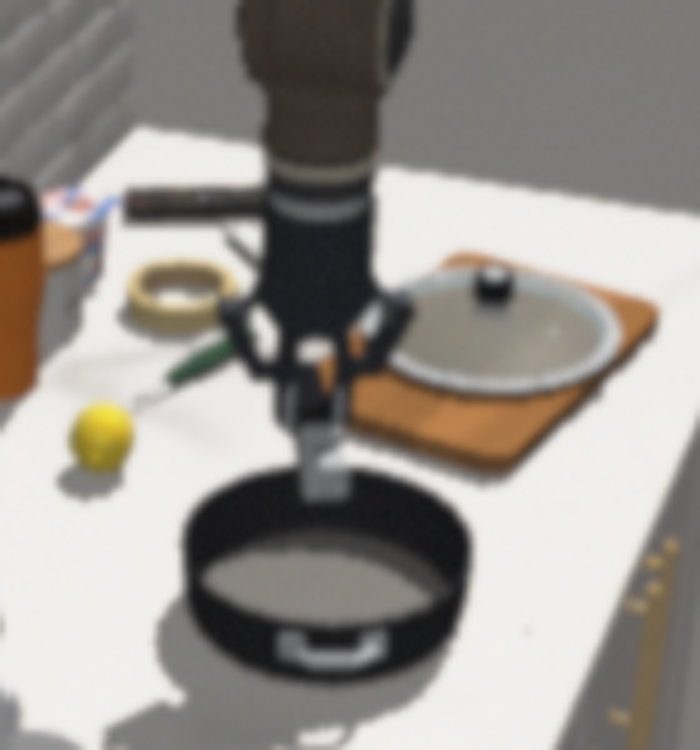

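```bash
cat >> h.py <<'E'
C=np.array([.4437,.0425,0.]);ANG=-68.5
def stub(ang=None,c=None):
    a=np.radians(ANG if ang is None else ang);c=C if c is None else c
    u=np.array([np.cos(a),np.sin(a),0]);sx=np.cos(np.pi/6)*u+np.array([0,0,.5]);sy=np.array([-u[1],u[0],0]);sz=np.cross(sx,sy)
    return c+.12*u+np.array([0,0,.046]),np.stack([sx,sy,sz],1)
HM=np.array([.081,0,-.0094])
def handle(off,dz=0,hm=HM,**k):
    o,S=stub(**k);R=np.stack([-S[:,0],S[:,1],-S[:,2]],1)
    s,Rc=st();mouth=o+S[:,0]*off+np.array([0,0,dz]);tcp=mouth-R@hm
    rv=np.degrees(Rn.from_matrix(Rc.T@R).as_rotvec())
    print("t",round(s["time"],2),"tcp",s["tcp_pos"].round(4),"target",tcp.round(4),"q",s["q"].round(2),"F",s["wrist_force"].round(1),"w",round(s["width"],4))
    print("rotvec deg",rv.round(2),"shift now-frame cm",(Rc.T@(tcp-s["tcp_pos"])*100).round(2),"shift target-frame",(R.T@(tcp-s["tcp_pos"])*100).round(2))
    m=s["tcp_pos"]+Rc@hm-o;print("mouth in stub frame mm",(S.T@m*1e3).round(1))
E
python3 - <<'E'
from h import *
handle(.085,.03)
E
```

```text
t 16.85 tcp [0.4547 0.0396 0.1432] target [ 0.5421 -0.2073  0.1509] q [ 0.09  0.01 -0.36  1.2   0.    1.2 ] F [ 0.3 -0.3 -3.3] w 0.0257
rotvec deg [  1.35 -29.94   4.58] shift now-frame cm [-26.01  -3.07  -0.75] shift target-frame [-23.05  -0.92  12.42]
mouth in stub frame mm [-114.7    2.5  189.2]
```

```bash

python3 -m jog '[0,0,0,0.2,-5,0.8,-1, 0,0,-0.5,0.2,-5,0.8,-1, 0,0,-0.5,0.2,-5,0.8,-1, 0,0,-0.5,0.2,-5,0.8,-1, 0,0,-0.5,0.2,-5,0.8,-1, 0,0,-0.5,0.2,-5,0.6,-1, 0,0,0,0,0,0,-1]'
python3 - <<'E'
from h import *
handle(.085,.03)
E
```

```text
time: 17.73
tcp_pos: [0.4505, 0.0463, 0.1642]
ee_rot: [0.213, 0.542, 0.8, -0.147]
wrist_force: [0.0, 0.1, -1.8]
width: 0.0255
t 17.73 tcp [0.4505 0.0463 0.1642] target [ 0.5421 -0.2073  0.1509] q [ 0.43 -0.01 -0.42  1.2  -0.52  1.63] F [ 0.   0.1 -1.8] w 0.0255
rotvec deg [-0.12 -0.03  0.26] shift now-frame cm [-22.67  -0.84  14.62] shift target-frame [-22.67  -0.77  14.63]
mouth in stub frame mm [-126.7    7.4  172.3]
```

```bash

python3 -m jog '[-1.5,0,1,0,0,0,-1, -2.4,-0.1,1.5,0,0,0,-1, -2.4,-0.1,1.5,0,0,0,-1, -2.4,-0.1,1.5,0,0,0,-1, -2.4,-0.1,1.5,0,0,0,-1, -2.4,-0.1,1.5,0,0,0,-1, -2.4,-0.1,1.6,0,0,0,-1, -2.4,-0.1,1.6,0,0,0,-1, -2.4,-0.1,1.6,0,0,0,-1, -2,0,1.3,0,0,0,-1, 0,0,0,0,0,0,-1]'
python3 - <<'E'
from h import *
handle(.085,.0)
q=env.read_camera("scene");save(q,"s9.png",(110,230,220,360),5)
p=env.read_camera("top");save(p,"t9.png",(150,270,250,410),4.5)
E
```

```text
time: 19.1
tcp_pos: [0.5423, -0.2099, 0.1523]
ee_rot: [0.213, 0.545, 0.798, -0.146]
wrist_force: [-0.5, -0.1, -1.6]
width: 0.0256
t 19.1 tcp [ 0.5423 -0.2099  0.1523] target [ 0.5421 -0.2073  0.1209] q [-0.15  0.02 -0.43  0.84 -0.45  0.99] F [-0.5 -0.1 -1.6] w 0.0256
rotvec deg [-0.11 -0.07 -0.09] shift now-frame cm [1.79 0.08 2.6 ] shift target-frame [1.79 0.07 2.59]
mouth in stub frame mm [102.9  -0.6  26. ]
```

View pics/s9.png

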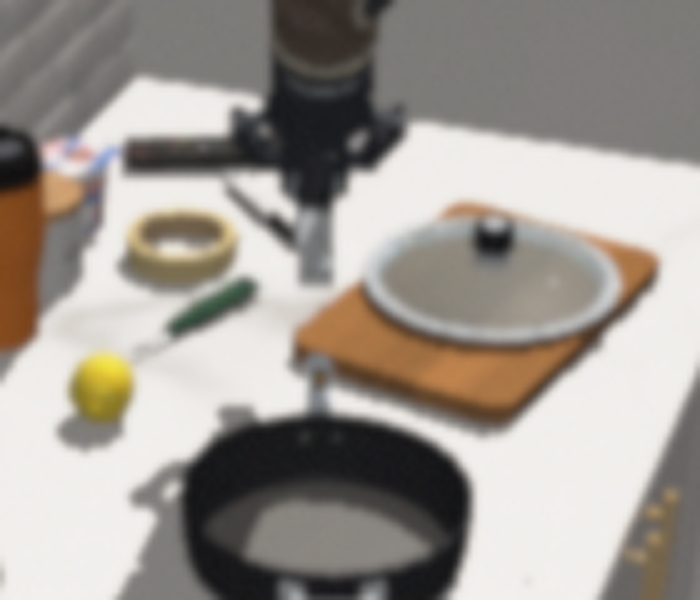

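View pics/t9.png

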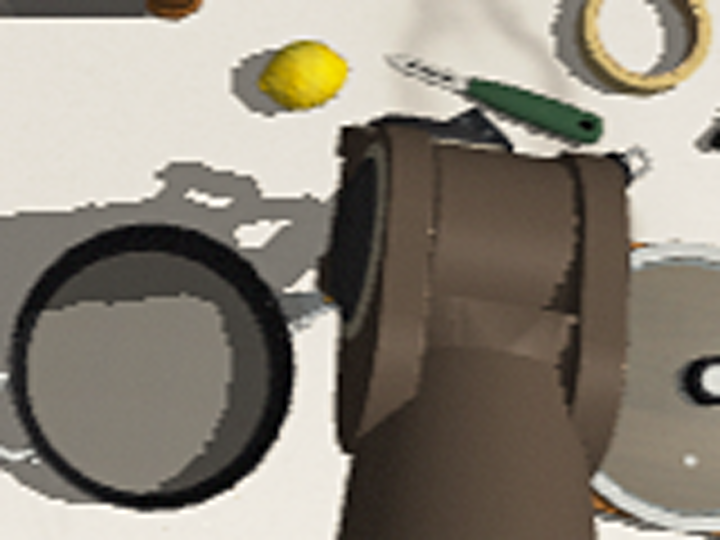

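```bash

python3 -m jog '[0.4,0,1,0,0,0,-1, 0.7,0,1.1,0,0,0,-1, 0.7,0.1,0.5,0,0,0,-1, 0.5,0,0,0,0,0,-1, 0.5,0,0,0,0,0,-1, 0,0,0,0,0,0,-1]'
cat >> h.py <<'E'
def box(x0,x1,y,z):
    return np.array([[a,b*y,c*z] for a in(x0,x1) for b in(-1,1) for c in(-1,1)])
def overlay(p,name,bx,s,hm=HM,**k):
    im=cv2.cvtColor(p["pixels"],cv2.COLOR_RGB2BGR);r0,r1,c0,c1=bx;im=cv2.resize(im[r0:r1,c0:c1],None,fx=s,fy=s,interpolation=cv2.INTER_CUBIC)
    def wire(o,A,b,col):
        pts=[proj(p,o+A@v) for v in b];pts=[(int((c-c0+.5)*s),int((r-r0+.5)*s)) for r,c in pts]
        for i in range(8):
            for j in(1,2,4):
                if not i&j: cv2.line(im,pts[i],pts[i|j],col,1,cv2.LINE_AA)
    st_,Rc=st();o,S=stub(**k)
    wire(o,S,box(0,.05,.009,.0065),(0,255,0))
    H=np.stack([-Rc[:,0],Rc[:,1],-Rc[:,2]],1)
    wire(st_["tcp_pos"]+Rc@hm,H,box(0,.052,.0135,.012),(0,0,255))
    cv2.imwrite("pics/"+name,im)
E
python3 - <<'E'
from h import *
handle(.06,.0)
q=env.read_camera("scene");overlay(q,"s10.png",(150,230,230,330),7.5);save(q,"s10b.png",(150,230,230,330),7.5)
p=env.read_camera("top");overlay(p,"t10.png",(180,240,300,380),9)
E
```

```text
time: 19.95
tcp_pos: [0.5399, -0.197, 0.117]
ee_rot: [0.214, 0.543, 0.799, -0.146]
wrist_force: [-0.1, -0.1, -0.7]
width: 0.0254
t 19.95 tcp [ 0.5399 -0.197   0.117 ] target [ 0.5342 -0.1871  0.1084] q [-0.12  0.04 -0.49  0.77 -0.46  1.01] F [-0.1 -0.1 -0.7] w 0.0254
rotvec deg [0.02 0.02 0.04] shift now-frame cm [ 1.41 -0.17  0.18] shift target-frame [ 1.41 -0.17  0.18]
mouth in stub frame mm [74.1  1.7  1.8]
```

View pics/s10.png

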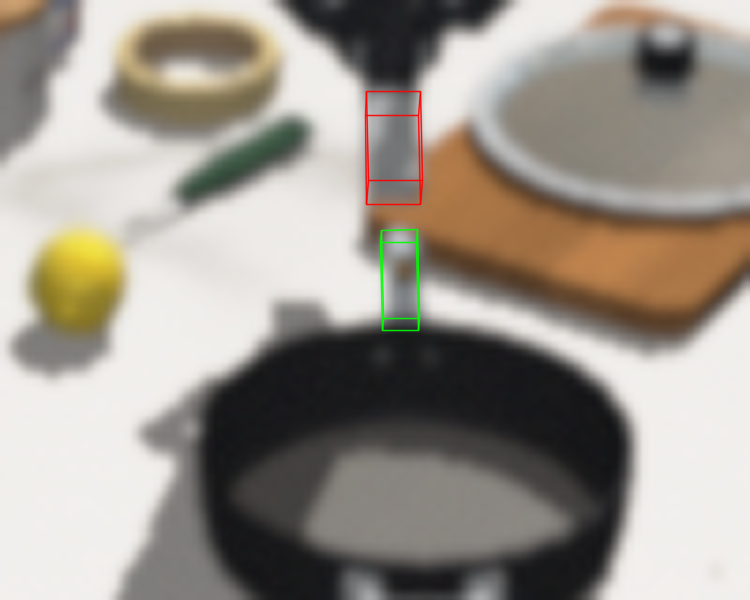

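View pics/s10b.png

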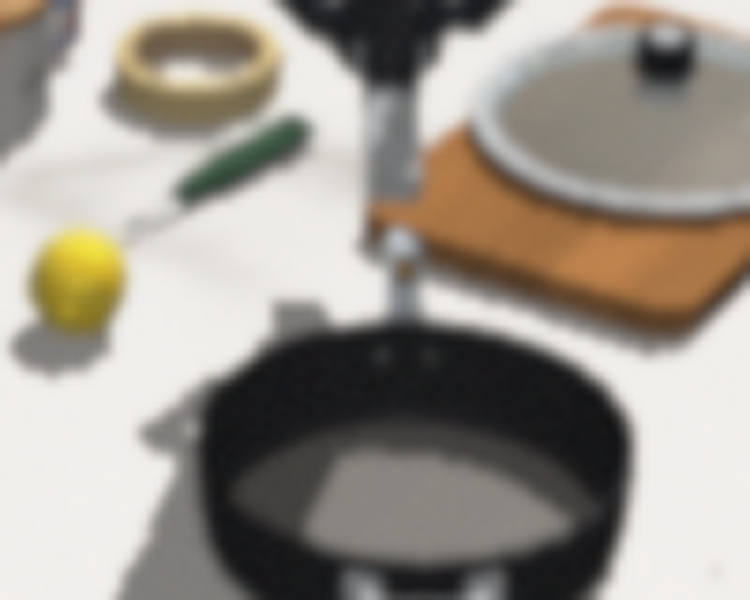

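View pics/t10.png

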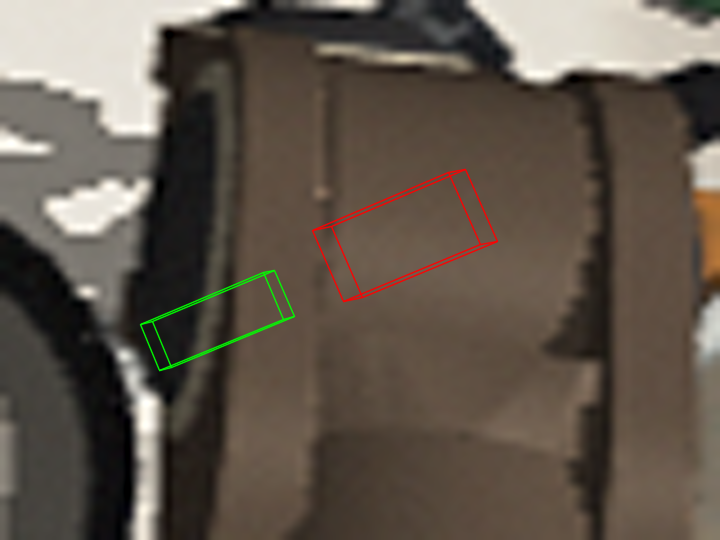

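```bash

python3 -m jog '[0.5,-0.2,0.2,0,0,0,-1, 0.5,0,0,0,0,0,-1, 0.5,0,0,0,0,0,-1, 0.5,0,0,0,0,0,-1, 0.4,0,0,0,0,0,-1, 0,0,0,0,0,0,-1]'
python3 - <<'E'
from h import *
handle(.02,.0)
q=env.read_camera("scene");overlay(q,"s11.png",(150,230,230,330),7.5);save(q,"s11b.png",(150,230,230,330),7.5)
E
```

```text
time: 20.8
tcp_pos: [0.5306, -0.1795, 0.1029]
ee_rot: [0.214, 0.543, 0.799, -0.146]
wrist_force: [-0.3, 0.1, -1.4]
width: 0.0257
t 20.8 tcp [ 0.5306 -0.1795  0.1029] target [ 0.5215 -0.1549  0.0884] q [-0.09  0.03 -0.53  0.76 -0.46  1.05] F [-0.3  0.1 -1.4] w 0.0257
rotvec deg [-0.01  0.01  0.05] shift now-frame cm [ 3.    0.05 -0.05] shift target-frame [ 3.    0.05 -0.05]
mouth in stub frame mm [50.  -0.6 -0.5]
```

View pics/s11.png

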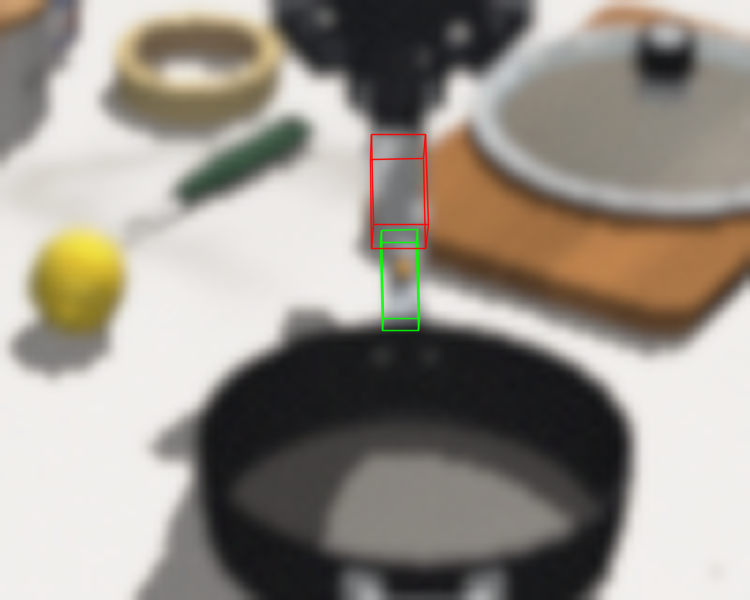

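View pics/s11b.png

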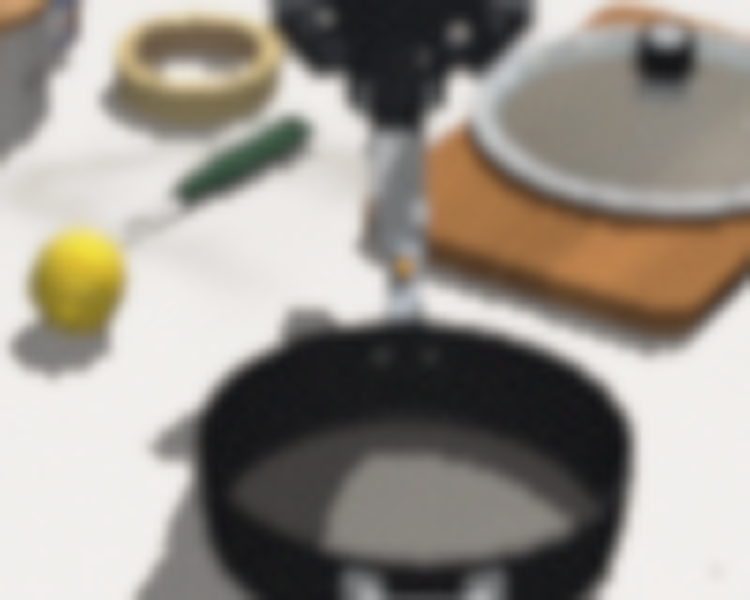

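```bash

python3 -m jog '[0.3,-0.1,0,0,0,0,-1, 0.3,0,0,0,0,0,-1, 0.3,0,0,0,0,0,-1, 0,0,0,0,0,0,-1]'
python3 - <<'E'
from h import *
handle(.02,.0)
E
python3 -m jog '[0.3,0,0,0,0,0,-1, 0.3,0,0,0,0,0,-1,0,0,0,0,0,0,-1]'
python3 - <<'E'
from h import *
handle(.02,.0)
q=env.read_camera("scene");save(q,"s12b.png",(150,230,230,330),7.5)
E
```

```text
time: 21.35
tcp_pos: [0.5268, -0.1727, 0.0984]
ee_rot: [0.214, 0.543, 0.799, -0.146]
wrist_force: [-0.1, -0.0, -0.5]
width: 0.0253
t 21.35 tcp [ 0.5268 -0.1727  0.0984] target [ 0.5215 -0.1549  0.0884] q [-0.07  0.03 -0.54  0.75 -0.47  1.06] F [-0.1 -0.  -0.5] w 0.0253
rotvec deg [-0.01  0.01  0.04] shift now-frame cm [ 2.11  0.16 -0.05] shift target-frame [ 2.11  0.15 -0.05]
mouth in stub frame mm [41.1 -1.6 -0.5]
time: 21.72
tcp_pos: [0.5249, -0.1679, 0.0954]
ee_rot: [0.214, 0.543, 0.799, -0.146]
wrist_force: [-0.3, 0.5, -1.5]
width: 0.0251
t 21.73 tcp [ 0.5249 -0.1679  0.0954] target [ 0.5215 -0.1549  0.0884] q [-0.06  0.03 -0.55  0.75 -0.47  1.07] F [-0.3  0.5 -1.5] w 0.0251
rotvec deg [-0.01  0.    0.04] shift now-frame cm [ 1.5   0.16 -0.05] shift target-frame [ 1.5   0.16 -0.05]
mouth in stub frame mm [35.  -1.6 -0.5]
```

View pics/s12b.png

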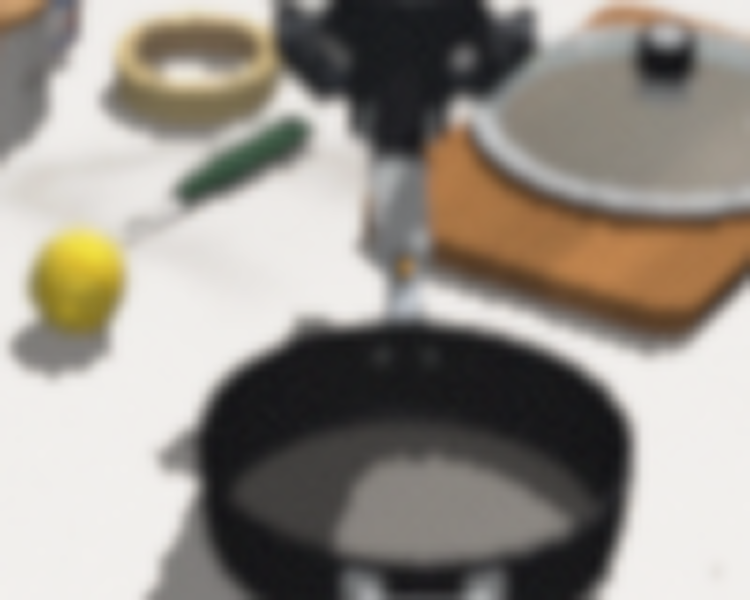

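```bash

python3 -m jog '[0.3,0,0,0,0,0,-1, 0.3,0,0,0,0,0,-1,0,0,0,0,0,0,-1]'
python3 -m jog '[0.3,0,0,0,0,0,-1, 0.3,0,0,0,0,0,-1,0,0,0,0,0,0,-1]'
python3 - <<'E'
from h import *
handle(.0,.0)
q=env.read_camera("scene");save(q,"s13b.png",(150,230,230,330),7.5)
E
```

```text
time: 22.15
tcp_pos: [0.5233, -0.1631, 0.0928]
ee_rot: [0.214, 0.543, 0.798, -0.146]
wrist_force: [-0.3, -0.1, 1.2]
width: 0.0257
time: 22.52
tcp_pos: [0.5217, -0.1582, 0.09]
ee_rot: [0.214, 0.544, 0.798, -0.145]
wrist_force: [1.8, -1.0, 3.1]
width: 0.0256
t 22.52 tcp [ 0.5217 -0.1582  0.09  ] target [ 0.5151 -0.1388  0.0784] q [-0.04  0.03 -0.56  0.75 -0.47  1.09] F [ 1.8 -1.   3.1] w 0.0256
rotvec deg [ 0.05  0.03 -0.01] shift now-frame cm [ 2.36  0.1  -0.02] shift target-frame [ 2.36  0.1  -0.02]
mouth in stub frame mm [23.6 -1.  -0.2]
```

View pics/s13b.png

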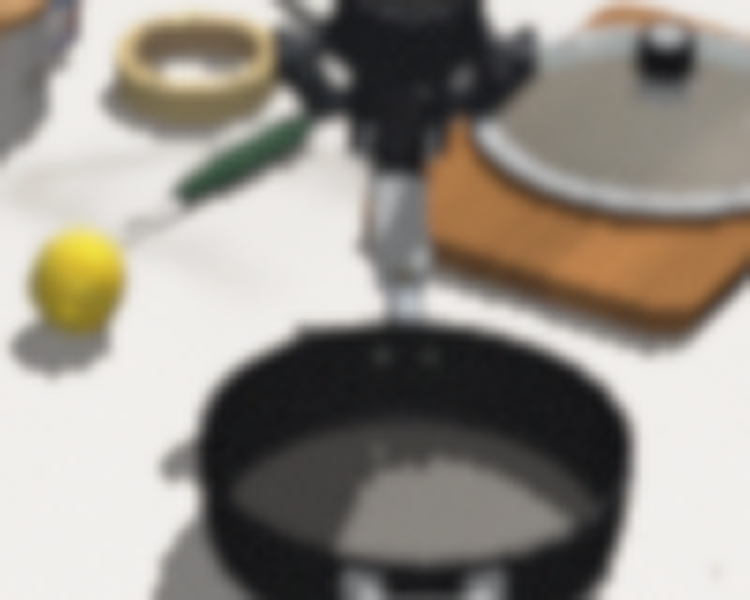

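```bash

python3 -m jog '[0.4,0.05,0,0,0,0,-1, 0.4,0,0,0,0,0,-1, 0.4,0,0,0,0,0,-1,0,0,0,0,0,0,-1]'
python3 -m jog '[0.3,0,0,0,0,0,-1, 0.3,0,0,0,0,0,-1,0,0,0,0,0,0,-1]'
python3 - <<'E'
from h import *
handle(.0,.0)
q=env.read_camera("scene");save(q,"s14b.png",(150,230,230,330),7.5)
E
```

```text
time: 23.08
tcp_pos: [0.5173, -0.1477, 0.0827]
ee_rot: [0.213, 0.543, 0.799, -0.145]
wrist_force: [-1.2, 2.4, 0.9]
width: 0.0256
time: 23.45
tcp_pos: [0.5158, -0.1434, 0.0804]
ee_rot: [0.214, 0.543, 0.799, -0.146]
wrist_force: [-1.0, 1.3, 0.5]
width: 0.0255
t 23.45 tcp [ 0.5158 -0.1434  0.0804] target [ 0.5151 -0.1388  0.0784] q [-0.01  0.03 -0.58  0.75 -0.48  1.13] F [-1.   1.3  0.5] w 0.0255
rotvec deg [-0.01 -0.02  0.04] shift now-frame cm [ 0.5   0.11 -0.05] shift target-frame [ 0.5   0.11 -0.05]
mouth in stub frame mm [ 5.  -1.1 -0.5]
```

View pics/s14b.png

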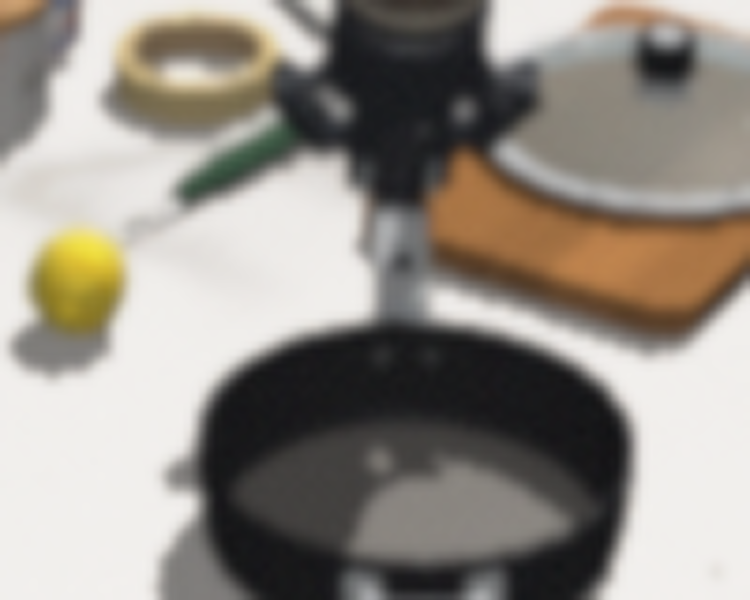

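```bash

python3 -m jog '[0.2,0,0,0,0,0,-1, 0.2,0,0,0,0,0,-1, 0,0,0,0,0,0,-1]'
python3 -m jog '[0.15,0,0,0,0,0,-1,0,0,0,0,0,0,-1]'
python3 - <<'E'
from h import *
handle(.0,.0)
q=env.read_camera("scene");save(q,"s15b.png",(150,230,230,330),7.5)
E
```

```text
time: 23.88
tcp_pos: [0.5145, -0.1404, 0.0783]
ee_rot: [0.214, 0.543, 0.799, -0.146]
wrist_force: [0.1, -1.4, -1.0]
width: 0.0251
time: 24.12
tcp_pos: [0.5144, -0.1403, 0.0785]
ee_rot: [0.215, 0.544, 0.798, -0.147]
wrist_force: [0.7, -5.8, 1.2]
width: 0.0256
t 24.12 tcp [ 0.5144 -0.1403  0.0785] target [ 0.5151 -0.1388  0.0784] q [-0.    0.03 -0.59  0.74 -0.49  1.14] F [ 0.7 -5.8  1.2] w 0.0256
rotvec deg [-0.05  0.17 -0.03] shift now-frame cm [ 0.1   0.12 -0.04] shift target-frame [ 0.1   0.12 -0.04]
mouth in stub frame mm [ 1.  -1.1 -0.7]
```

View pics/s15b.png

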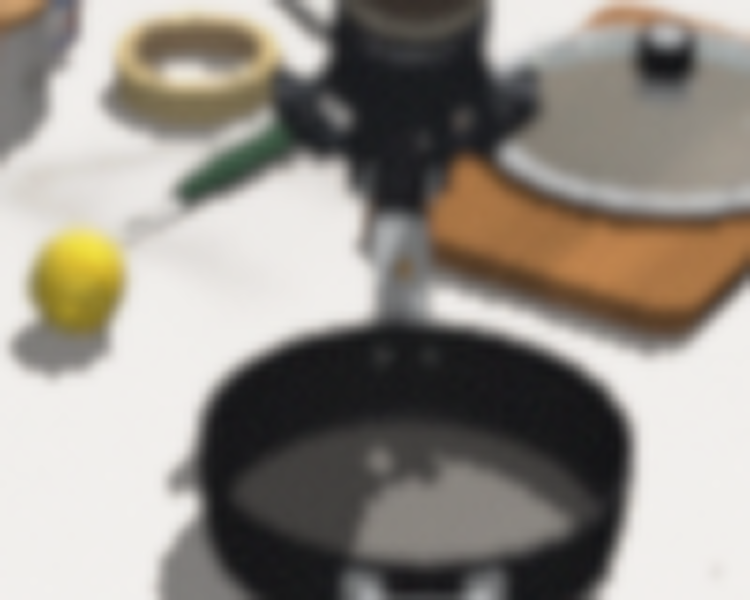

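```bash

python3 -m jog '[0.15,0,0,0,0,0,-1,0,0,0,0,0,0,-1]'
python3 -m jog '[-0.25,0,0,0,0,0,-1,0,0,0,0,0,0,-1]'
python3 -m jog '[-0.15,0,0,0,0,0,-1,0,0,0,0,0,0,-1]'
```

```text
time: 24.42
tcp_pos: [0.5143, -0.1401, 0.0787]
ee_rot: [0.216, 0.544, 0.797, -0.148]
wrist_force: [0.8, -10.1, 2.7]
width: 0.0254
time: 24.68
tcp_pos: [0.5145, -0.1403, 0.0784]
ee_rot: [0.214, 0.544, 0.798, -0.146]
wrist_force: [0.0, -2.6, 0.7]
width: 0.0255
time: 24.92
tcp_pos: [0.5148, -0.141, 0.0788]
ee_rot: [0.214, 0.543, 0.799, -0.146]
wrist_force: [0.2, -0.6, -1.9]
width: 0.0257
```

```bash

python3 -m jog '[-0.15,0,0,0,0,0,-1,0,0,0,0,0,0,-1]'
python3 -m jog '[-0.1,0,0,0,0,0,-1,0,0,0,0,0,0,-1]'
```

```text
time: 25.18
tcp_pos: [0.5149, -0.1414, 0.0788]
ee_rot: [0.213, 0.543, 0.799, -0.145]
wrist_force: [-0.6, 5.2, -4.1]
width: 0.0256
time: 25.42
tcp_pos: [0.515, -0.1416, 0.0787]
ee_rot: [0.212, 0.543, 0.8, -0.144]
wrist_force: [-1.4, 7.8, -4.2]
width: 0.0258
```

```bash

python3 -m jog '[0.2,0,0,0,0,0,-1, 0,0,0,0,0,0,-1, 0,0,0,0,0,0,0, 0,0,0,0,0,0,0.5, 0,0,0,0,0,0,1, 0,0,0,0,0,0,1, 0,0,-2,0,0,0,1, 0,0,-4,0,0,0,1, 0,0,-5,0,0,0,1]'
python3 - <<'E'
from h import *
handle(0)
q=env.read_camera("scene");save(q,"s16b.png",(130,230,230,350),6)
E
```

```text
time: 26.55
tcp_pos: [0.4941, -0.0904, 0.1749]
ee_rot: [0.213, 0.544, 0.798, -0.146]
wrist_force: [0.8, -0.3, -0.1]
width: 0.0852
t 26.55 tcp [ 0.4941 -0.0904  0.1749] target [ 0.5151 -0.1388  0.0784] q [ 0.11 -0.05 -0.44  1.03 -0.5   1.26] F [ 0.8 -0.3 -0.1] w 0.0852
rotvec deg [-0.11 -0.    0.  ] shift now-frame cm [ 0.27  0.2  11.  ] shift target-frame [ 0.27  0.18 11.  ]
mouth in stub frame mm [  2.7  -1.8 110. ]
```

View pics/s16b.png

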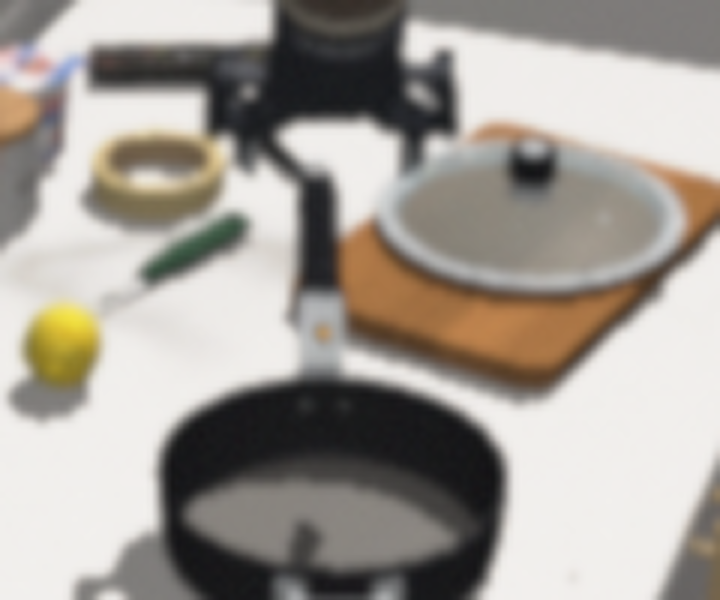

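```bash

python3 -m jog '[0,0,-1,0,5,0,1, 0,0,-1,0,5,0,1, 0,0,-1,0,5,0,1, 0,0,-1,0,5,0,1, 0,0,-0.5,0,5,0,1, 0,0,0,0,5,0,1, 0,0,0,0,0,0,1]'
python3 - <<'E'
from h import *
s,R=st();print("rv to vertical", np.degrees(np.cross(R[:,2],[0,0,-1])@R).round(2))
p=env.read_camera("top");W=cloud(p);rr,cc=np.mgrid[:384,:512]
m=(W[...,2]>.06)&(W[...,2]<.09)&(abs(rr-236)<25)&(cc>375)&(cc<440);P=W[m];print("knob",len(P),P.mean(0).round(4),P.min(0),P.max(0))
delta([.434,-.353,.20]);save(p,"t17.png",(150,290,220,450),3.4)
E
```

```text
time: 27.48
tcp_pos: [0.4896, -0.0767, 0.216]
ee_rot: [0.0, 0.564, 0.826, -0.001]
wrist_force: [0.3, -0.7, -0.7]
width: 0.0852
rv to vertical [-0.05  0.05  0.  ]
knob 90 [ 0.4345 -0.3489  0.0791] [ 0.41981222 -0.365568    0.0669142 ] [ 0.4515451  -0.33436118  0.08426909]
t 27.52 tcp [ 0.4894 -0.0762  0.216 ] q [-0.15  0.07 -0.14  1.37 -0.    1.04] w 0.0854 F [0.3 0.  0.6]
tool x,y,z axes: [[-0.365, 0.931, -0.002], [0.931, 0.365, -0.001], [-0.0, -0.002, -1.0]]
shift cm [-23.74 -15.27   1.65]
```

View pics/t17.png

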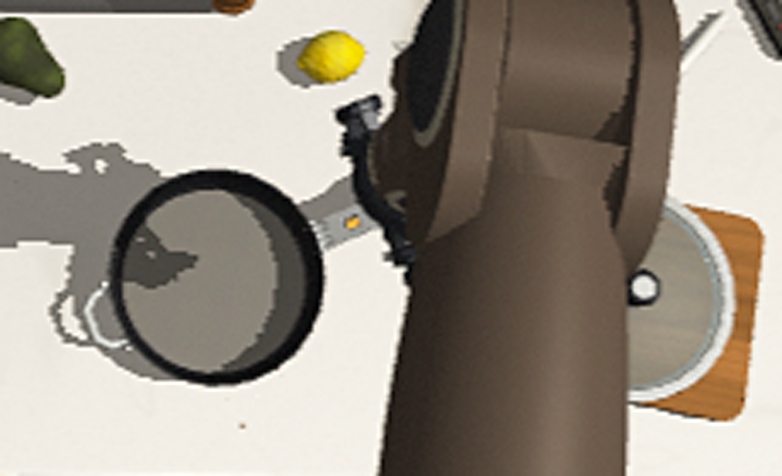

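```bash

python3 -m jog '[-1.5,-1.1,0,0,0,0,1, -3,-2,0,0,0,0,1, -3.2,-2,0,0,0,0,1, -3.2,-2,0,0,0,0,1, -3.2,-2,0.5,0,0,0,1, -3.2,-2,0.5,0,0,0,1, -3.2,-2,0.5,0,0,0,1, -3,-2,0.5,0,0,0,1, 0,0,2,0,0,0,1, 0,0,0,0,0,0,1]'
python3 - <<'E'
from h import *
delta([.4345,-.350,.0495])
E
```

```text
time: 28.78
tcp_pos: [0.434, -0.3486, 0.175]
ee_rot: [-0.001, 0.563, 0.827, -0.001]
wrist_force: [0.3, 0.1, -0.2]
width: 0.0853
t 28.77 tcp [ 0.434  -0.3486  0.175 ] q [-0.68  0.19 -0.08  1.3  -0.    0.52] w 0.0853 F [ 0.3  0.1 -0.2]
tool x,y,z axes: [[-0.367, 0.93, 0.001], [0.93, 0.367, -0.002], [-0.003, 0.001, -1.0]]
shift cm [-0.16  0.02 12.55]
```

```bash

python3 -m jog '[-0.2,0,3,0,0,0,1, 0,0,3.5,0,0,0,1, 0,0,3,0,0,0,1, 0,0,2,0,0,0,1, 0,0,0.8,0,0,0,1, 0,0,0.2,0,0,0,1, 0,0,0,0,0,0,1, 0,0,0,0,0,0,-1, 0,0,0,0,0,0,-1, 0,0,0,0,0,0,-1, 0,0,0,0,0,0,-1]' 50
python3 -m jog '[0,0,-0.5,0,0,0,-1, 0,0,-1,0,0,0,-1, 0,0,-2.5,0,0,0,-1, 0,0,-4,0,0,0,-1, 0,0,-5,0,0,0,-1, 0,0,-4,0,0,0,-1, 0,0,0,0,0,0,-1]'
python3 - <<'E'
from h import *
np.set_printoptions(precision=4,suppress=True)
p=env.read_camera("top");W=cloud(p);rr,cc=np.mgrid[:384,:512]
m=(W[...,2]>.052)&(W[...,2]<.068)&(abs(rr-231)<45)&(cc>245)&(cc<313);P=W[m]
from scipy.optimize import least_squares
f=least_squares(lambda v:np.hypot(P[:,0]-v[0],P[:,1]-v[1])-v[2],[.443,.04,.1],loss="soft_l1",f_scale=.003);print("rim",f.x)
delta([.443,.042,.22]);save(p,"t18.png",(150,290,220,450),3.4)
q=env.read_camera("scene");save(q,"s18.png",(70,260,180,400),3.4)
E
```

```text
time: 30.15
tcp_pos: [0.4354, -0.3518, 0.0519]
ee_rot: [0.0, 0.563, 0.827, -0.001]
wrist_force: [-1.0, -0.3, 3.5]
width: 0.0326
time: 31.02
tcp_pos: [0.4369, -0.3523, 0.2253]
ee_rot: [0.003, 0.563, 0.827, -0.0]
wrist_force: [0.8, 0.9, -5.1]
width: 0.0326
rim [0.4437 0.0431 0.1005]
t 31.07 tcp [ 0.4362 -0.3517  0.2227] q [-0.68  0.19  0.02  1.4  -0.    0.52] w 0.0323 F [ 0.3 -0.2 -4.2]
tool x,y,z axes: [[-0.367, 0.93, -0.003], [0.93, 0.367, 0.001], [0.002, -0.002, -1.0]]
shift cm [36.38 15.07  0.19]
```

View pics/t18.png

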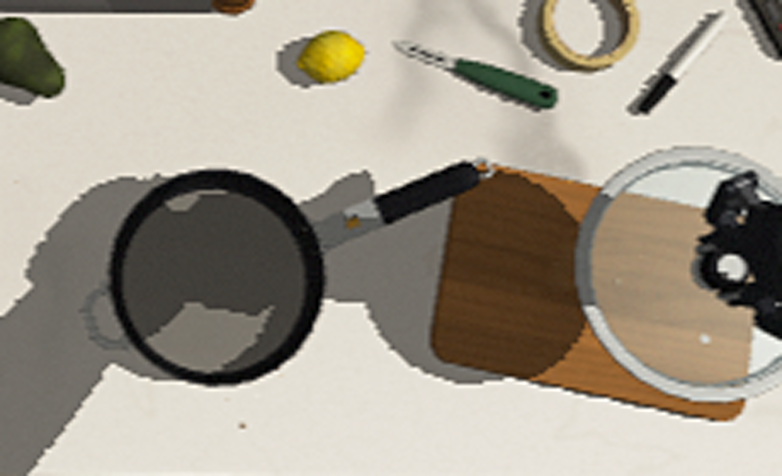

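View pics/s18.png

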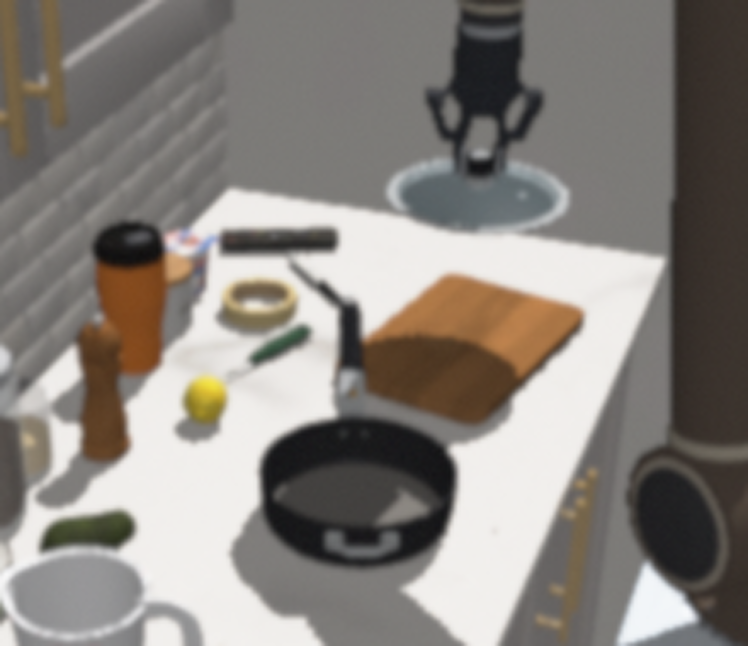

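```bash

python3 -m jog '[1.2,0.5,0,0,0,0,-1, 2.5,1,0,0,0,0,-1, 3.3,1.4,0,0,0,0,-1, 3.5,1.5,0,0,0,0,-1, 3.6,1.5,0,0,0,0,-1, 3.6,1.5,0,0,0,0,-1, 3.6,1.5,0,0,0,0,-1, 3.6,1.5,0,0,0,0,-1, 3.6,1.5,0,0,0,0,-1, 3.5,1.4,0,0,0,0,-1, 2.8,1.2,0,0,0,0,-1, 1.5,0.6,0,0,0,0,-1]'
python3 -m jog '[0,0,0,0,0,0,-1,0,0,0,0,0,0,-1]'
python3 - <<'E'
from h import *
delta([.4442,.0416,.11])
E
```

```text
time: 32.62
tcp_pos: [0.4417, 0.0433, 0.22]
ee_rot: [-0.001, 0.562, 0.827, -0.001]
wrist_force: [1.4, -0.1, -3.3]
width: 0.0327
time: 32.88
tcp_pos: [0.4426, 0.0412, 0.2209]
ee_rot: [-0.0, 0.563, 0.827, -0.001]
wrist_force: [0.1, 0.3, -3.2]
width: 0.0326
t 32.88 tcp [0.4426 0.0412 0.2209] q [ 0.09 -0.03 -0.22  1.37 -0.    1.29] w 0.0326 F [ 0.1  0.3 -3.2]
tool x,y,z axes: [[-0.366, 0.93, -0.0], [0.93, 0.366, -0.001], [-0.001, -0.001, -1.0]]
shift cm [-0.02  0.17 11.09]
```

```bash

python3 -m jog '[0,0.15,3,0,0,0,-1, 0,0,3.5,0,0,0,-1, 0,0,3,0,0,0,-1, 0,0,1.6,0,0,0,-1, 0,0,0,0,0,0,-1, 0,0,0,0,0,0,-1]'
python3 - <<'E'
from h import *
s,R=st();delta([.4442,.0416,.085])
q=env.read_camera("scene")
def circ(p,name,bx,sc):
    im=cv2.cvtColor(p["pixels"],cv2.COLOR_RGB2BGR);r0,r1,c0,c1=bx;im=cv2.resize(im[r0:r1,c0:c1],None,fx=sc,fy=sc,interpolation=cv2.INTER_CUBIC)
    L=s["tcp_pos"]+R[:,0]*.0013
    for c,z,r,col in((L,s["tcp_pos"][2]-.031+.008,.1055,(0,0,255)),(C,.06,.103,(0,255,0))):
        pts=[]
        for a in np.linspace(0,2*np.pi,90):
            rr,cc=proj(p,[c[0]+r*np.cos(a),c[1]+r*np.sin(a),z]);pts.append([(cc-c0+.5)*sc,(rr-r0+.5)*sc])
        cv2.polylines(im,[np.int32(pts)],True,col,1,cv2.LINE_AA)
    cv2.imwrite("pics/"+name,im)
circ(q,"s19.png",(160,260,230,340),7)
p=env.read_camera("top");circ(p,"t19.png",(180,280,230,340),7)
E
```

```text
time: 33.62
tcp_pos: [0.4451, 0.0421, 0.1114]
ee_rot: [0.001, 0.563, 0.827, 0.0]
wrist_force: [-0.7, 0.5, -3.6]
width: 0.0326
t 33.62 tcp [0.4451 0.0421 0.1114] q [ 0.09  0.01 -0.43  1.13 -0.    1.29] w 0.0326 F [-0.7  0.5 -3.6]
tool x,y,z axes: [[-0.366, 0.931, -0.001], [0.931, 0.366, 0.001], [0.002, -0.0, -1.0]]
shift cm [-0.01 -0.11  2.64]
```

View pics/s19.png

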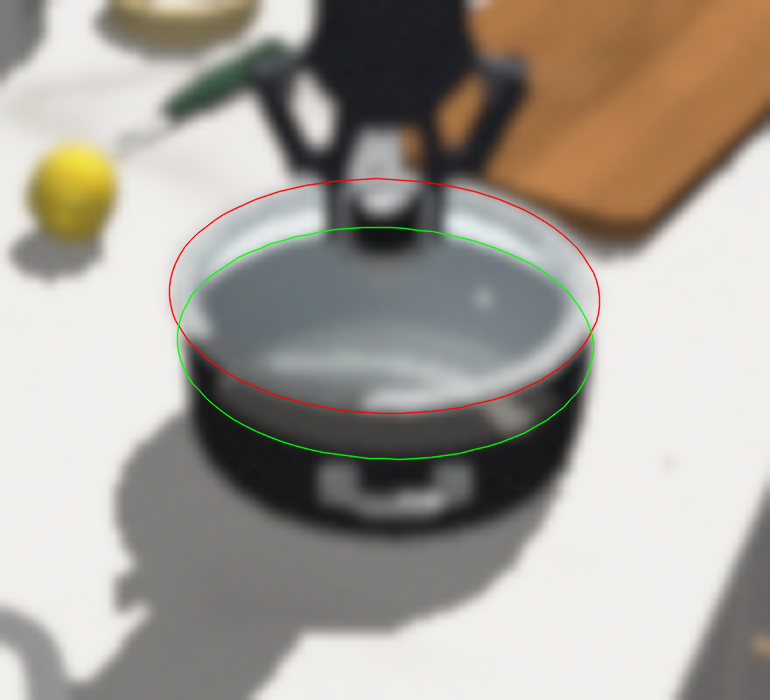

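View pics/t19.png

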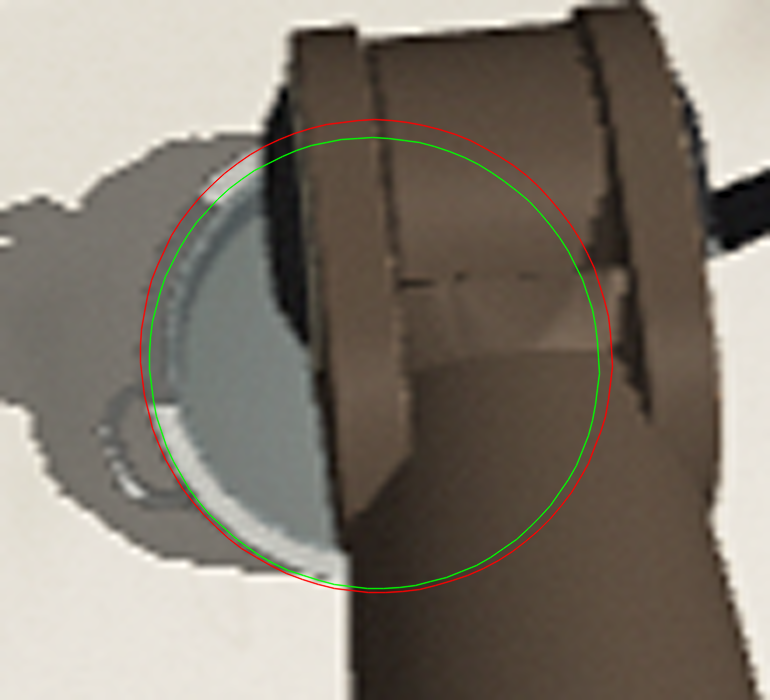

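```bash

python3 -m jog '[0,-0.1,0.7,0,0,0,-1, 0,0,0.6,0,0,0,-1, 0,0,0.3,0,0,0,-1, 0,0,0,0,0,0,-1]'
python3 -m jog '[0,0,0.2,0,0,0,-1, 0,0,0.1,0,0,0,-1, 0,0,0,0,0,0,-1]'
python3 -m jog '[0,0,0.15,0,0,0,-1, 0,0,0.1,0,0,0,-1, 0,0,0,0,0,0,-1]'
python3 -m jog '[0,0,0.15,0,0,0,-1, 0,0,0,0,0,0,-1]'
```

```text
time: 34.22
tcp_pos: [0.4431, 0.0419, 0.0939]
ee_rot: [-0.0, 0.563, 0.827, -0.0]
wrist_force: [-0.3, -0.0, -3.4]
width: 0.0324
time: 34.6
tcp_pos: [0.4434, 0.0419, 0.0913]
ee_rot: [0.0, 0.563, 0.827, -0.0]
wrist_force: [-0.2, 0.4, -4.1]
width: 0.0326
time: 34.98
tcp_pos: [0.4433, 0.0419, 0.0887]
ee_rot: [-0.0, 0.563, 0.827, -0.0]
wrist_force: [-0.2, -0.2, -2.7]
width: 0.0324
time: 35.22
tcp_pos: [0.4433, 0.0419, 0.0872]
ee_rot: [-0.0, 0.563, 0.827, -0.0]
wrist_force: [0.0, -0.1, -3.0]
width: 0.0328
```

```bash

python3 -m jog '[0,0,0.12,0,0,0,-1, 0,0,0,0,0,0,-1]'
python3 -m jog '[0,0,0.1,0,0,0,-1, 0,0,0,0,0,0,-1]'
python3 -m jog '[0,0,0.1,0,0,0,-1, 0,0,0,0,0,0,-1]'
```

```text
time: 35.48
tcp_pos: [0.4433, 0.0419, 0.086]
ee_rot: [-0.0, 0.563, 0.827, -0.0]
wrist_force: [0.3, -1.3, -3.1]
width: 0.0324
time: 35.72
tcp_pos: [0.4433, 0.0419, 0.085]
ee_rot: [0.0, 0.563, 0.827, -0.0]
wrist_force: [0.2, -0.1, -3.8]
width: 0.0322
time: 35.98
tcp_pos: [0.4435, 0.0419, 0.0845]
ee_rot: [0.0, 0.563, 0.827, 0.0]
wrist_force: [-0.7, -0.6, 1.7]
width: 0.0326
```

Contact at 0.0845, the predicted seated height (about 0.085). Release and retreat.

```bash

python3 -m jog '[0,0,0,0,0,0,-0.2, 0,0,0,0,0,0,0.3, 0,0,0,0,0,0,1, 0,0,0,0,0,0,1, 0,0,0,0,0,0,1, 0,0,-1.5,0,0,0,1, 0,0,-4,0,0,0,1, 0,0,-5,0,0,0,1, 0,0,-5,0,0,0,1]'
python3 -m jog '[-0.5,-4,0,0,0,0,1,-0.5,-5,0,0,0,0,1,0,-5,0,0,0,0,1,0,-5,0,0,0,0,1,0,-3,0,0,0,0,1,0,0,0,0,0,0,1]'
python3 - <<'E'
from h import *
np.set_printoptions(precision=4,suppress=True)
p=env.read_camera("top");save(p,"t20.png",(150,290,220,450),3.4)
q=env.read_camera("scene");save(q,"s20.png",(130,260,200,370),4.4)
W=cloud(p);rr,cc=np.mgrid[:384,:512]
m=(W[...,2]>.09)&(W[...,2]<.13)&(abs(rr-231)<30)&(cc>265)&(cc<305);P=W[m];print("knob",len(P),P.min(0),P.max(0))
r=np.hypot(W[...,0]-.443,W[...,1]-.042);m=(r>.093)&(r<.103)&(W[...,2]>.04)&(W[...,2]<.09)
P=W[m];A=np.c_[P[:,:2]-[.443,.042],np.ones(len(P))];s=np.linalg.lstsq(A,P[:,2],rcond=None)[0];print("rim plane slope deg",np.degrees(s[:2]),s[2],len(P))
print(st()[0]["tcp_pos"],st()[0]["time"])
E
```

```text
time: 37.1
tcp_pos: [0.4432, 0.0419, 0.2417]
ee_rot: [0.0, 0.563, 0.827, 0.0]
wrist_force: [0.9, 0.6, -0.6]
width: 0.0853
time: 37.85
tcp_pos: [0.2412, -0.0484, 0.2404]
ee_rot: [0.001, 0.564, 0.826, 0.0]
wrist_force: [0.5, -0.0, -0.1]
width: 0.0855
knob 95 [0.4297 0.0297 0.0969] [0.4607 0.0607 0.118 ]
rim plane slope deg [ 0.0358 -0.0642] 0.06457455300980708 584
[ 0.2429 -0.0481  0.24  ] 37.95
```

View pics/t20.png

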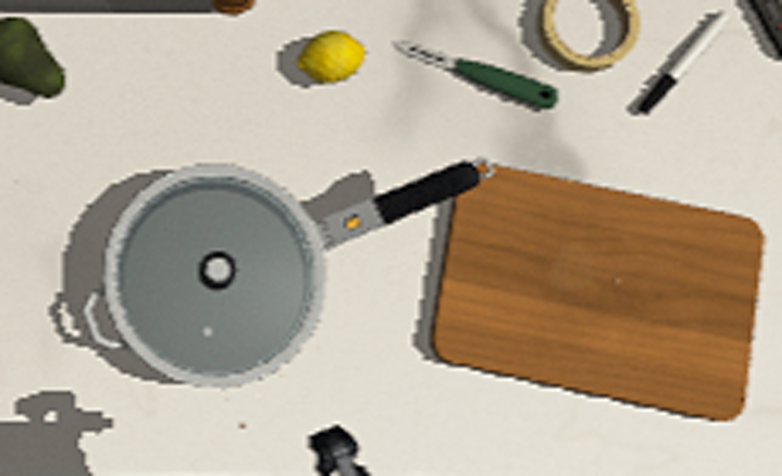

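View pics/s20.png

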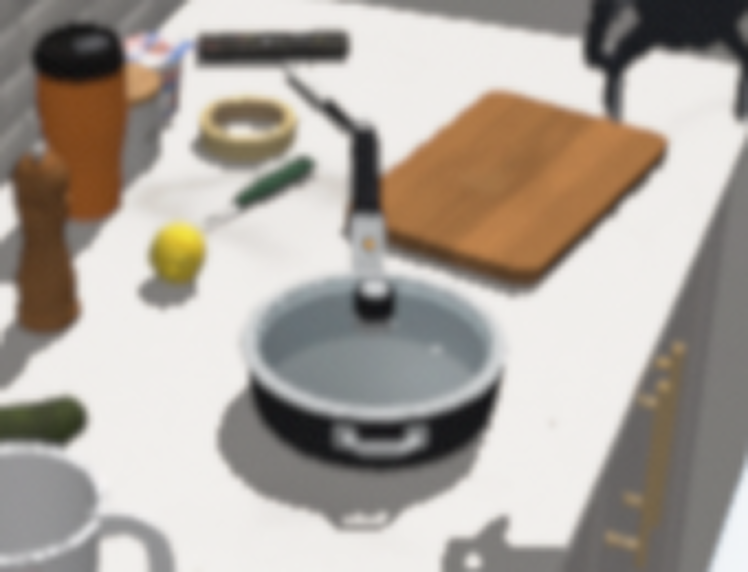

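```bash
python3 -c "
from h import *
W=np.load('W0.npy');r=np.hypot(W[...,0]-.443,W[...,1]-.042);m=(r>.093)&(r<.103)&(W[...,2]>.04)&(W[...,2]<.09);print(W[m][:,2].mean())
print(env.hand_in())"
```

```text
0.06461747981290092
the job is handed in; nothing more can be done
None
```

The job is done and handed in at about 38 s, well under the 72 s limit.

I lifted the lid by its knob and laid it flat on the board. I then slid the handle onto the stub until it locked and put the lid back in the pan's rim.

**Last checks:**
- **Handle:** the brass button shows in the hole. A push met a firm stop, and a test pull of about 8 N did not move the handle off the lock.
- **Lid:** it touched down on the board and on the pan at about the heights worked out beforehand. Back in the pan, its rim is level to within 0.1°. The mean rim height is 64.6 mm, the same as before the job.
- **Pan:** its measured centre moved less than 1 mm between a look before the handle went on and one after.
- **Bystanders:** the lemon and avocado look unmoved in the final top view, and the pepper mill and jug in the final scene view. I judged these by eye and did not measure them.

No check failed or disagreed.

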